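# Refit the cooker's control knob by feel

### The arm

A 7-joint arm with a two-finger parallel gripper is mounted at the origin on a cart in front of the work surface, level with it; the furniture and walls round the work are solid. World frame = base frame: x ahead of the robot, y to its left, z up, the work surface at z = 0. Lengths are in m, angles in rad, forces in N, time in s.
With the tool pointing down it reaches from about 0.375 to 0.925 m from the base axis. Payload 3.1 kg.
Tool frame: the origin (TCP) lies between the finger pads; the fingertips stand 22 mm ahead of it and the grasp point (between the pads) lies 3 mm ahead of it (env.finger_overhang is the z of the fingertips in the tool frame, in m); z points along the fingers, y is the direction in which the jaws open and shut (so a half turn about z gives the same grasp; the last joint's range is limited). The gripper opens to 85 mm and grips with 20 to 120 N. Pads are 22 mm wide; open, the fingers measure 114 mm over their backs; the gripper's body (76 mm by 85 mm) begins 54 mm behind the grasp point. The pads swing forward as they close: fully open they stand 13 mm farther back than shut.
Start: joints at [-1.294, 0.383, 0.044, 1.598, -0.018, 1.161, -0.05], TCP at [0.238, 0.605, 0.253] pointing down, gripper open.
Joint ranges: [-2.61, 2.61], [-0.41, 2.15], [-1.48, 1.57], [0, 2.5], [-1.57, 4.71], [0.05, 1.97], [-2.85, 2.85]. Speed limits (rad/s): [2.79, 2.79, 3.14, 3.14, 3.14, 3.14, 3.14].

### API

Orientations are given as a rotation vector (axis times angle).
In Python, from plant import env gives the robot as it stands.
- The arm moves only by the shell command python3 -m pendant 'ROWS' [FORCE]. ROWS is JSON, a list of rows, each an object of numbers: "ax", "ay", "az": the turn, a rotation vector about the tool's x, y, z as a fraction of full scale; "tx", "ty", "tz": the shift along the tool's x, y, z as a fraction of full scale; "grip": the closure, from 0 (fully open) to 1 (shut). In form: [{"ax": .., "ay": .., "az": .., "tx": .., "ty": .., "tz": .., "grip": ..}, ...]. A call has 1 to 8 rows; each row is the pose to reach, as a shift and turn from the pose commanded when the call began, along the tool's axes at that moment, turning the shorter way round; what a row does not reach only later rows make up. Full scale, the value 1, is 0.8 m for a shift and pi rad for a turn. A row lasts 1/10 s, in which the tool goes at most 50 mm and 8.59 degrees, less where a joint would pass 70% of its speed; a pose out of reach is approached as far as the arm can. A call with a number of a shift or a turn outside -1 to 1 is refused whole. A call with a gripper value outside its range is refused whole. The fingers move at their own pace and stop on an object; FORCE is the grip in N (left out, the last holds). Time passes only in rows, so rows that repeat a pose let the fingers close. It gives the time, the measured TCP pose, the force and the opening at its end, in the units of the state.
- env.observe(): the state, without advancing time (a new reading comes with each control period).
- env.grab_frame(name): name is "side" or "top"; returns the picture (384x512x3 uint8, red, green, blue); there is no depth.
- env.calibration(name): a dict with "mtx" (3x3 intrinsics, pixels), "eye" and "orientation" of the camera in the world. Camera axes: x right, y down, z forward; pixel columns grow to the right and rows downward; lengths in m; the calibration is good to about 2 mm. A picture is of the moment at which its call begins. calibration takes no time and is no camera call.
- env.sign_off(): hands the job in, once; it reports no verdict.
Trained networks look in the newest picture that a camera, given by its name, has taken for a name from the list of things; names that differ only in an ending like _2 or _b are one class to them, and where a whole thing is asked for, a point or a joint stands for the part that bears it (a point fixed in the world has none). Each returns a list of dicts, best first, with "confidence" (0 to 1); they miss things now and then, are a little off and sometimes report something else, mostly with a low value. They report only what shows in the picture. A call takes as long as a camera call. They do not tell look-alikes from the thing itself.
- env.outline_of(target, camera): "pixels" (384x512 bool, what is visible of it) and "box" ([left, top, right, bottom] in pixels, round what is visible of it).
- env.mark_of(target, camera): "position" ([column, row] in pixels: a listed point, or the origin of a listed thing).
The state is a dict: "clock": time; "qpos": joint angles; "dq": joint speeds; "joint_efforts": joint torques, N m; "position": TCP position; "ee_rot": TCP orientation; "ft_force": force on the tool from outside, world axes, zero at the start; "wrist_torque": the same for the moment, N m; "gripper_width": finger opening in m.
Only numpy, scipy, OpenCV 4.12 (cv2) and the standard library are available. Lean on these libraries where they do the work, as an engineer would, in place of code of your own. Each camera call takes 0.05 s, during which the arm holds its last target.

### The job

The control knob lying on the worktop has come off the table-top cooker. First stand the square bottle that blocks the cooker's panel somewhere else on the worktop, upright and at least 16 cm from the bare spindle; then press the knob onto the bare spindle and turn it until its keyed bore drops fully home against the panel, and turn it clockwise until its pointer is at the off mark straight up the panel, like the other two knobs. Leave everything else where it stands.

Things in the scene. Friction and masses are not known exactly. Their poses are not given: they have to be found in the camera images.
- knob_center (a point): Loose black control knob, 54 mm across, 46 mm high, about 70 g, standing bore down on the worktop. Point: on its axis, 23 mm above its foot. z points out of its top, x along the grip bar to the pointer end (a white line on top marks that half). The round skirt reaches 20.5 mm up; the flat-sided bar above it, up to 46 mm, is 15 mm wide (y) and runs from 24 mm behind the axis to 27 mm ahead.
- knob_foot (a point): Centre of the loose knob's underside, on its axis; axes as for its centre. The bore opens here: a round lead-in of 17.6 mm diameter begins 2 mm up; from 6 to 17.5 mm up the bore is D-shaped: 17.6 mm diameter, with its flat 2.8 mm from the axis on the pointer side.
- knob_pointer (a point): Pointer end of the loose knob's bar: 26 mm ahead (x) of its axis, 23 mm above its foot; axes as for its centre
- spindle_seat: Fixed frame of the bare control on the cooker's sloping panel; it does not turn with the spindle. Origin: where the spindle's axis meets the panel, 55 mm above the worktop; z out along the spindle, 30 degrees from vertical, leaning towards the robot; x straight up the slope to the black off mark; y left along the panel. A knob that is home has its foot on the origin, and at off its pointer along x.
- spindle_tip (a point): Centre of the bare spindle's end, 15 mm out from the panel. Spindle 16 mm diameter, 1.5 mm tip chamfer, one flat 2 mm from its axis, facing 25 to 78 degrees from the off mark, anticlockwise as seen facing the panel (x towards y); the angle differs each time: feel for it. It turns stiffly (0.15 N m). More than some 15 degrees out of line the knob stops 9 mm short of the panel; within 10 it drops home.
- cooker: Grey table-top cooker, fixed: 270 mm wide, 220 mm deep, 96 mm high over its hot plate. Origin on the worktop 120 mm behind its front lip (30 mm high), x to its back, y left, z up. Its front panel slopes and has three controls in a row 80 mm apart, 43 mm (level) behind the lip: two with knobs on, of the same size as the loose one, one a bare spindle; which one differs.
- bottle_center (a point): Square clear bottle with a black cap, 42 x 42 mm, 170 mm high, about 0.42 kg, standing in front of the bare control. Point: on its axis, half-way up (85 mm). Straight up to 130 mm; its round cap (28 mm diameter) runs from 150 to 170 mm. x and y along its sides. But for the things listed the worktop before the cooker is bare (x 0.36 to 0.53, y -0.36 to 0.22 from the robot's base).
- grinder_center (a point): Pepper grinder with black cap, 43 mm diameter, 112 mm high, bystander beside the knob; the point is half-way up
- small_cap_center (a point): Black burner cap, a disc of 68 mm diameter and 8 mm height lying on the worktop on the knob's pointer side, bystander; the point is at its centre
- jar_center (a point): Small clip-top glass jar, 94 mm across, 69 mm high, bystander to the right of the cooker; the point is half-way up
- big_cap_center (a point): Another black burner cap, 68 mm diameter, 8 mm high, lying at the front of the worktop near the hob, bystander; the point is at its centre
There are look-alikes about, which are no part of the job. Several things look just like the part that bears bottle_center: the one meant starts farthest to the robot's left. Leave any pink look-alike of the part that bears knob_center alone.

How it is judged:
On the way, in this order (a step that is already met when the one before it is completed fails the run):
1. the bottle stands upright on the worktop, released, at least 16 cm from the bare spindle (horizontal distance between bottle_center and spindle_seat above 0.16 m and angle between bottle_center's own z axis and vertical below 0.1 rad and height (world z) of bottle_center between 0.08 and 0.1 m and contact force between the fingers and bottle below 0.1 N), for 0.2 s.
2. the knob has dropped home on the keyed spindle (z of knob_foot in the frame of spindle_seat between -0.002 and 0.003 m and distance between knob_foot and spindle_seat below 0.005 m and angle between the z axis of knob_center and the z axis of spindle_seat, either way round below 0.12 rad), for 0.1 s.
At the end, for the whole second after the job is handed in: The bottle stands upright on the worktop at least 16 cm (level) from the bare spindle; the knob's foot is on the panel (within 3 mm), centred within 5 mm and square to it, and its pointer is at the off mark within 13 degrees (6 mm at the pointer's end) (all of step 2 and horizontal distance between bottle_center and spindle_seat above 0.16 m and angle between bottle_center's own z axis and vertical below 0.1 rad and height (world z) of bottle_center between 0.08 and 0.1 m and y of knob_pointer in the frame of spindle_seat between -0.006 and 0.006 m and x of knob_pointer in the frame of spindle_seat above 0.015 m); the robot touches nothing.
It fails at once if a bystander is shifted more than 3 cm (distance of any of grinder_center, small_cap_center, jar_center, big_cap_center from where it was at the start of the episode above 0.03 m).
It fails at once if the bottle is tipped by more than 40 degrees (angle between bottle_center's own z axis and vertical above 0.7 rad).
It also fails if it takes over 51 s, if anything falls off the work surface, if the arm or the gripper's body presses on something with over 40 N, if the wrist force passes 120 N, or if a joint passes its speed limit or range.

## Working session

There is one attempt and no reset: what is moved stays moved. The work goes in short steps, Python scripts to look and compute and a shell command to move; the robot and the scene stay as the last step left them, time stands still between calls to the robot, and variables do not carry over. Pictures are saved under pics/ and viewed, and the job is handed in when it is done.

```bash
ls; mkdir -p pics
cat > h.py <<'E'
import numpy as np, cv2
from plant import env
from scipy.spatial.transform import Rotation as R
def cal(n):
    c=env.calibration(n); o=np.array(c['orientation'],float)
    Rm=o if o.shape==(3,3) else R.from_rotvec(o).as_matrix() if o.shape==(3,) else R.from_quat(o).as_matrix()
    return np.array(c['mtx']),np.array(c['eye']),Rm
def snap(n,f):
    im=env.grab_frame(n); cv2.imwrite('pics/'+f,cv2.cvtColor(im,cv2.COLOR_RGB2BGR)); return im
def ray(n,p):
    K,e,Rm=cal(n); d=Rm@np.linalg.solve(K,[p[0],p[1],1.]); return e,d/np.linalg.norm(d)
def onz(n,p,z):
    e,d=ray(n,p); return e+d*(z-e[2])/d[2]
def proj(n,X):
    K,e,Rm=cal(n); c=Rm.T@(np.array(X)-e); q=K@c; return q[:2]/q[2]
def tri(p1,p2,a='side',b='top'):
    e1,d1=ray(a,p1); e2,d2=ray(b,p2)
    A=np.stack([d1,-d2],1); s=np.linalg.lstsq(A,e2-e1,rcond=None)[0]
    x,y=e1+s[0]*d1,e2+s[1]*d2; return (x+y)/2,np.linalg.norm(x-y)
def st():
    s=env.observe(); print('t',round(s['clock'],2),'p',np.round(s['position'],4),'\nR',np.round(R.from_rotvec(s['ee_rot']).as_matrix(),3).tolist(),'F',np.round(s['ft_force'],2),'T',np.round(s['wrist_torque'],2),'w',s['gripper_width'],'q',np.round(s['qpos'],3)); return s
E
python3 - <<'E'
from h import *
for n in('side','top'):
    print(env.calibration(n)); snap(n,n+'0.png')
st(); print(env.finger_overhang)
for n in('side','top'):
  for t in ['knob_center','knob_foot','knob_pointer','spindle_seat','spindle_tip','cooker','bottle_center','grinder_center','small_cap_center','jar_center','big_cap_center']:
    print(n,t,[(np.round(m['position'],1).tolist(),round(m['confidence'],2)) for m in env.mark_of(t,n)][:4])
st()
E
```

```text
pics
{'mtx': array([[392.4227396 ,   0.        , 252.38430977],
       [  0.        , 392.4227396 , 189.27931348],
       [  0.        ,   0.        ,   1.        ]]), 'eye': array([0.31284482, 0.53567261, 0.98355053]), 'orientation': array([-0.54014981,  2.81936338, -0.94314913])}
{'mtx': array([[487.25839171,   0.        , 253.04920281],
       [  0.        , 487.25839171, 197.74279864],
       [  0.        ,   0.        ,   1.        ]]), 'eye': array([ 0.29722481, -0.06712988,  1.39376215]), 'orientation': array([-2.14126213,  2.0969893 , -0.21084449])}
t 0.1 p [0.2376 0.6041 0.252 ] 
R [[-0.931, 0.366, -0.001], [0.366, 0.931, -0.002], [-0.0, -0.002, -1.0]] F [-0.12 -0.49 -0.18] T [0.03 0.01 0.04] w 0.08563174820970183 q [-1.294  0.384  0.044  1.599 -0.018  1.161 -0.05 ]
0.022
side knob_center [([257.9, 183.4], 0.63), ([283.1, 163.6], 0.62)]
side knob_foot [([280.0, 165.8], 0.55), ([258.6, 191.0], 0.48)]
side knob_pointer [([276.1, 158.7], 0.83), ([261.6, 180.6], 0.68), ([239.6, 141.5], 0.16)]
side spindle_seat [([208.5, 252.7], 0.61)]
side spindle_tip [([210.1, 248.1], 0.62)]
si
[... 466 characters left out ...]
ointer [([331.3, 202.8], 0.73), ([296.4, 203.5], 0.51)]
top spindle_seat [([189.0, 179.2], 0.38)]
top spindle_tip [([188.0, 186.0], 0.49)]
top cooker [([223.6, 166.0], 0.8)]
top bottle_center [([263.0, 247.0], 0.85), ([185.3, 213.8], 0.8), ([295.8, 153.3], 0.68)]
top grinder_center [([309.1, 231.9], 0.67)]
top small_cap_center [([337.8, 188.9], 0.88), ([164.9, 266.0], 0.36)]
top jar_center [([337.9, 160.6], 0.92), ([185.1, 212.2], 0.49)]
top big_cap_center [([163.6, 265.7], 0.88)]
t 1.2 p [0.2379 0.6049 0.2533] 
R [[-0.931, 0.366, -0.0], [0.366, 0.931, -0.0], [0.0, -0.0, -1.0]] F [ 0.27 -0.88  0.07] T [0.03 0.04 0.05] w 0.08552257898795873 q [-1.294  0.383  0.044  1.598 -0.018  1.161 -0.05 ]
```

View pics/side0.png

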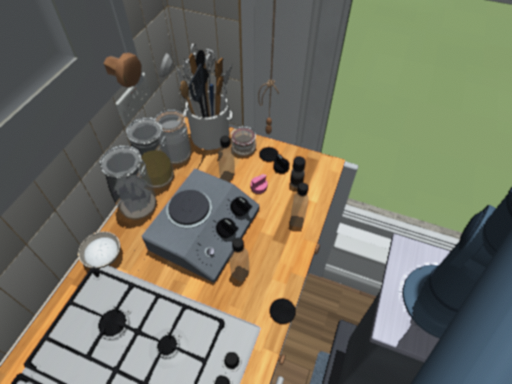

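View pics/top0.png

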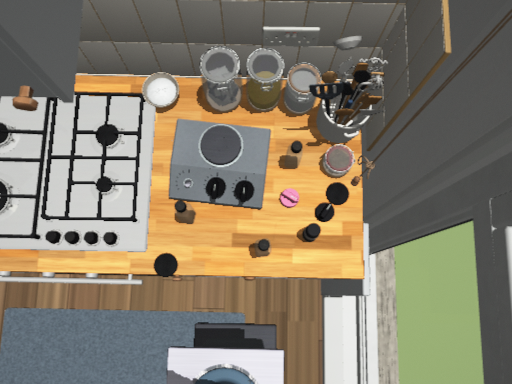

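Run:
```python
from h import *
import cv2
a=cv2.imread('pics/side0.png')[110:300,170:350]; cv2.imwrite('pics/side0z.png',cv2.resize(a,None,fx=4,fy=3.15*4/4,interpolation=cv2.INTER_CUBIC) if 0 else cv2.resize(a,None,fx=3.1,fy=3.1,interpolation=cv2.INTER_CUBIC))
a=cv2.imread('pics/top0.png')[130:290,150:360]; cv2.imwrite('pics/top0z.png',cv2.resize(a,None,fx=3.7,fy=3.7,interpolation=cv2.INTER_CUBIC))
P=lambda s,t:tri(s,t)
print('bottleL',tri((240.4,258.2),(185.3,213.8)))
print('bottle?',tri((301.2,203.2),(263,247)))
print('knobA',tri((257.9,183.4),(289.5,199.7)),tri((283.1,163.6),(326.6,209.6)))
print('foot',tri((258.6,191),(288.9,200)),tri((280,165.8),(322.6,213.7)))
print('ptr',tri((261.6,180.6),(296.4,203.5)),tri((276.1,158.7),(331.3,202.8)))
print('seat',tri((208.5,252.7),(189,179.2)),onz('top',(189,179.2),.055),onz('side',(208.5,252.7),.055))
print('tip',tri((210.1,248.1),(188,186)))
print('cooker',tri((202,229.8),(223.6,166)))
print('grinder',tri((296.5,171.5),(309.1,231.9)))
print('caps',onz('top',(337.8,188.9),.004),onz('top',(163.6,265.7),.004))
print('jar',tri((246,140.6),(337.9,160.6)))
```

```text
bottleL (array([0.51149541, 0.11729286, 0.07704957]), np.float64(0.0024920035200780752))
bottle? (array([ 0.42078794, -0.0967143 ,  0.08745833]), np.float64(0.004230578856743324))
knobA (array([ 0.57245159, -0.17230725,  0.01169642]), np.float64(0.00793639683945821)) (array([ 0.53588714, -0.28008787,  0.01088458]), np.float64(0.011680972602275757))
foot (array([ 0.5748951 , -0.17408563, -0.02912362]), np.float64(0.0011857386720896322)) (array([ 0.53320495, -0.26823751,  0.00928765]), np.float64(0.006630092148491545))
ptr (array([ 0.56541485, -0.19277548,  0.00396689]), np.float64(0.012413828842083273)) (array([ 0.56093113, -0.29426574,  0.00750786]), np.float64(0.0034586572439857777))
seat (array([0.6121284 , 0.1160605 , 0.03815862]), np.float64(0.009148392959253905)) [0.61281987 0.11450225 0.055     ] [0.60213533 0.1234566  0.055     ]
tip (array([0.59498745, 0.11544094, 0.06833648]), np.float64(0.00950785888142831))
cooker (array([ 0.67769497,  0.02388237, -0.02928656]), np.float64(0.003719048662612845))
grinder (array([ 0.47018563, -0.22349591,  0.06005345]), np.float64(0.0008590227605591392))
caps [ 0.60508601 -0.31417993  0.004     ] [0.37223458 0.1816036  0.004     ]
jar (array([ 0.67760884, -0.31061444,  0.03413621]), np.float64(0.008860891676049537))
```

View pics/side0z.png

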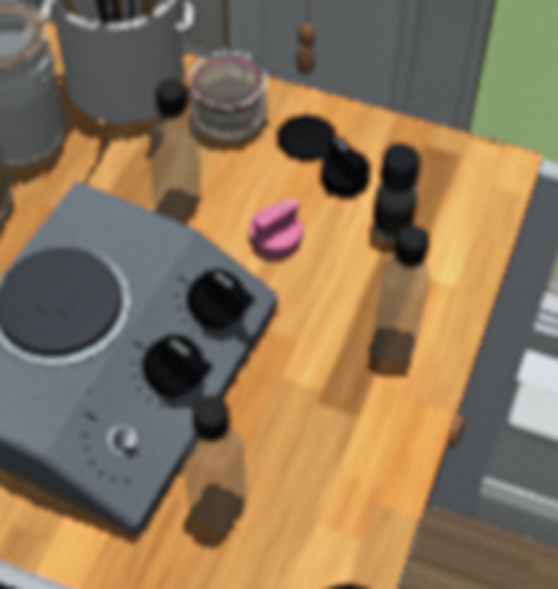

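View pics/top0z.png

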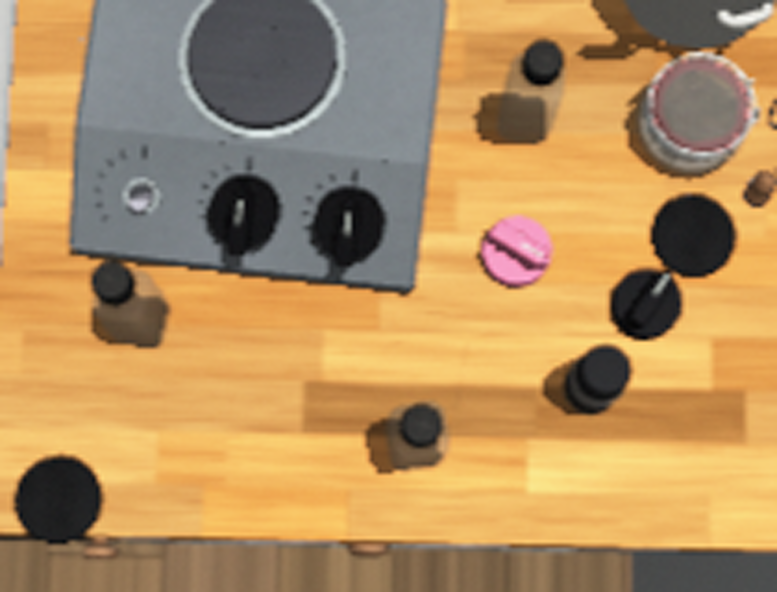

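```bash
cat > fit.py <<'E'
from h import *
from scipy.optimize import least_squares
z=lambda x,y:(150+x/3.7,130+y/3.7)
zs=lambda x,y:(170+x/3.1,110+y/3.1)
c,s_=np.cos(np.pi/6),np.sin(np.pi/6)
def pt(P,X): # cooker coords->world
    x,y,a=P[:3]; return np.array([x+np.cos(a)*X[0]-np.sin(a)*X[1],y+np.sin(a)*X[0]+np.cos(a)*X[1],X[2]])
def ctl(yy,u,v,w): # in seat frame: u upslope, v left, w out
    return (-.077+u*c-w*s_, yy+v, .055+u*s_+w*c)
f=[('top',z(70,252),(-.12,.135,.03)),('top',z(412,290),(-.12,-.135,.03)),
('top',z(141,196),ctl(.08,0,0,.015)),('side',zs(123,439),ctl(.08,0,0,.015)),
('side',zs(137,532),(-.12,.135,.03)),('side',zs(275,298),(-.12,-.135,.03)),
]
def res(P): return np.concatenate([proj(n,pt(P,X))-p for n,p,X in f])
r=least_squares(res,[.68,.02,0.],loss='soft_l1'); P=r.x; print(P,np.degrees(P[2]),np.round(r.fun,1))
seat=pt(P,ctl(.08,0,0,0)); print('seat',seat,'tip',pt(P,ctl(.08,0,0,.015)))
for n in('top','side'):
    im=cv2.imread(f'pics/{n}0.png'); im=cv2.resize(im,None,fx=3,fy=3,interpolation=cv2.INTER_CUBIC)
    def d(X,col):
        q=proj(n,pt(P,X))*3+1; cv2.circle(im,tuple(int(round(v)) for v in q),3,col,-1)
    for yy in(.08,0,-.08):
        d(ctl(yy,0,0,0),(0,255,0)); d(ctl(yy,.026,0,.046 if yy<.05 else 0),(0,0,255)); d(ctl(yy,0,0,.015 if yy>.05 else .046),(255,255,0))
    for yy in(.135,-.135):
        d((-.12,yy,.03),(255,0,255)); d((.1,yy,.096),(255,0,255)); d((-.12,yy,0),(255,0,255))
    if n=='top': im=im[300:800,480:1080]
    else: im=im[480:900,400:1000]
    cv2.imwrite(f'pics/{n}_fit.png',im)
E
python3 fit.py
```

```text
[ 0.67116408  0.03440538 -0.08703335] -4.9866435110543295 [-2.4 -0.5 -0.6 -0.7 -2.5  1.7  1.5 -0.9 -0.6 -1.4  0.7 -2.4]
seat [0.6014094  0.12079568 0.055     ] tip [0.59393779 0.12144761 0.06799038]
```

Run:
```python
from h import *
for a in [(.52,-.1),(.52,.1),(.42,-.1)]: print(proj('top',(*a,0)),proj('side',(*a,0)))
from scipy.spatial.transform import Rotation
```

```text
[263.97931866 216.36727598] [266.61828129 208.78481041]
[194.90123637 214.92360611] [241.10834898 264.98590517]
[263.41506129 250.97908152] [298.19479414 219.09832161]
```

View pics/top_fit.png

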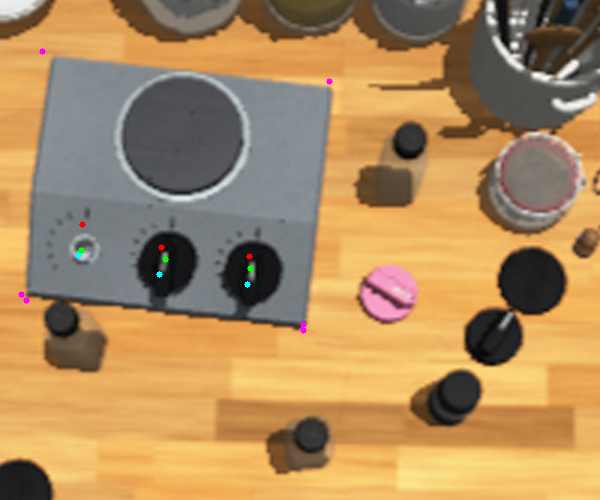

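View pics/side_fit.png

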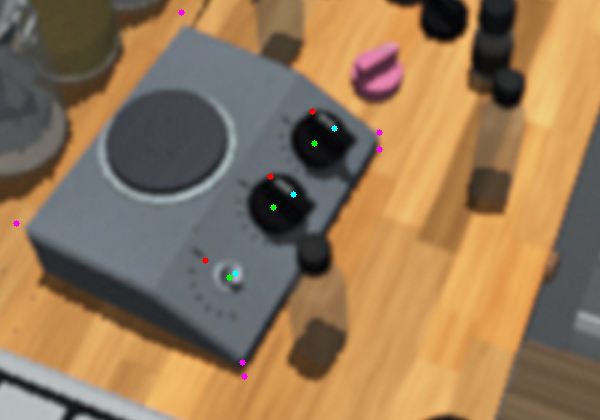

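Run:
```python
from h import *
a=cv2.imread('pics/top0.png')[166:200,166:266]; A=cv2.resize(a,None,fx=7.9,fy=7.9,interpolation=cv2.INTER_CUBIC)
b=cv2.imread('pics/side0.png')[190:275,180:260]; 
cv2.imwrite('pics/zt.png',A)
cv2.imwrite('pics/zs.png',cv2.resize(b,None,fx=7,fy=7,interpolation=cv2.INTER_CUBIC))
```

```text
(no output)
```

View pics/zt.png

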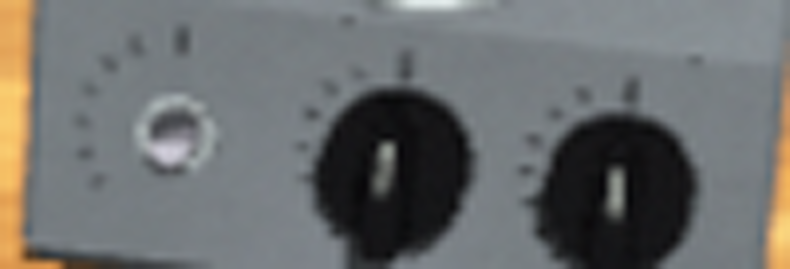

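View pics/zs.png

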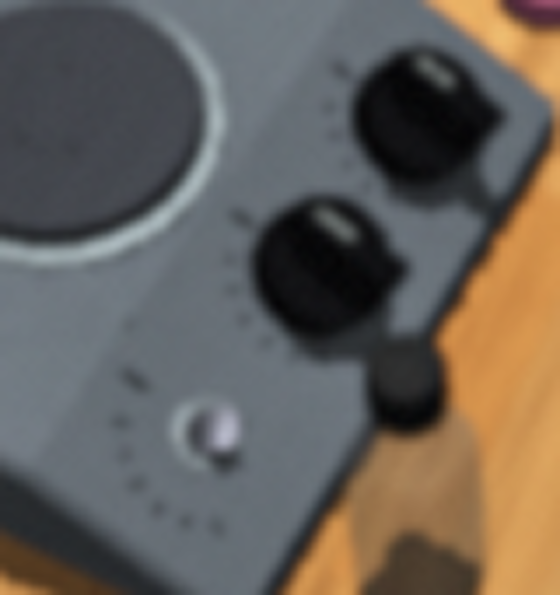

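```bash
cat > fit2.py <<'E'
from h import *
from scipy.optimize import least_squares
zt=lambda x,y:(166+(x+.5)/7.9-.5,166+(y+.5)/7.9-.5)
zs=lambda x,y:(180+(x+.5)/7-.5,190+(y+.5)/7-.5)
c,s_=np.cos(np.pi/6),np.sin(np.pi/6)
def pt(P,X):
    x,y,a=P[:3]; return np.array([x+np.cos(a)*X[0]-np.sin(a)*X[1],y+np.sin(a)*X[0]+np.cos(a)*X[1],X[2]])
def ctl(yy,u,v,w): return (-.077+u*c-w*s_, yy+v, .055+u*s_+w*c)
M=[('top',zt(182,41),.08),('top',zt(405,67),0),('top',zt(631,91),-.08),('side',zs(134,379),.08),('side',zs(242,217),0),('side',zs(342,70),-.08)]
S=[('top',zt(177,132),0),('top',zt(173,139),.015),('side',zs(207,433),0),('side',zs(222,431),.015)]
def res(P):
    r=[proj(n,pt(P,ctl(yy,P[3],0,0)))-p for n,p,yy in M]+[proj(n,pt(P,ctl(.08,0,0,w)))-p for n,p,w in S]
    return np.concatenate(r)
def go(off=None):
    r=least_squares(res,[.68,.02,0.,.035]); return r
if __name__=='__main__':
    r=go(); P=r.x; print(P,np.degrees(P[2])); print(np.round(r.fun.reshape(-1,2),1))
    print('seat',pt(P,ctl(.08,0,0,0)),'tip',pt(P,ctl(.08,0,0,.015)))
    for nm in('top','side'):
        M0,S0=M[:],S[:]
        M[:]=[m for m in M if m[0]==nm];S[:]=[m for m in S if m[0]==nm]
        r=go();print(nm,r.x,'seat',pt(r.x,ctl(.08,0,0,0)),np.round(r.fun,1)); M[:]=M0;S[:]=S0
E
python3 fit2.py
```

```text
[ 0.67270182  0.0314166  -0.09220596  0.03376488] -5.283012225064827
[[-0.4  0.2]
 [-0.2  0. ]
 [-0.3  0.2]
 [ 0.1 -0.4]
 [ 0.  -0.1]
 [-0.1 -0.3]
 [-0.4  0.2]
 [-0.9  0.8]
 [-0.2 -0.5]
 [-0.3 -1.5]]
seat [0.60339494 0.11816657 0.055     ] tip [0.5959268  0.11885714 0.06799038]
top [ 0.67438578  0.03030081 -0.08992753  0.03244848] seat [0.60488143 0.11689264 0.055     ] [ 0.1  0.1  0.2 -0.1  0.1 -0.   0.1 -0.3 -0.4  0.3]
side [ 0.67013898  0.03300459 -0.09843678  0.0359298 ] seat [0.60137397 0.12018471 0.055     ] [-0.2 -0.  -0.   0.2  0.   0.1  0.2  0.3  0.  -0.6]
```

Run:
```python
from h import *
def zz(n,x0,y0,w,h,f,o): cv2.imwrite('pics/'+o,cv2.resize(cv2.imread(f'pics/{n}0.png')[y0:y0+h,x0:x0+w],None,fx=f,fy=f,interpolation=cv2.INTER_CUBIC))
zz('top',160,190,50,40,12,'bt.png'); zz('side',215,225,50,70,8,'bs.png')
zz('top',290,170,65,70,8.5,'kt.png'); zz('side',255,140,60,60,9,'ks.png')
for n in('top','side'):
  for t in('bottle_center','knob_center'):
    for o in env.outline_of(t,n): print(n,t,np.round(o['box'],1),round(o['confidence'],2),o['pixels'].sum())
```

```text
top bottle_center [173.  201.4 197.8 222.3] 0.88 381
top bottle_center [283.8 137.7 305.2 167.3] 0.87 443
top bottle_center [257.5 238.5 272.5 259. ] 0.67 271
top knob_center [314.4 202.2 332.8 223.9] 0.74 309
top knob_center [281.  191.6 299.8 205.7] 0.6 277
side bottle_center [217.7 138.5 236.2 181.3] 0.89 665
side bottle_center [293.6 183.5 310.1 224.1] 0.7 549
side knob_center [275.  157.2 290.1 171.8] 0.7 223
side knob_center [250.1 175.6 267.5 194.1] 0.58 257
side knob_center [231.  127.8 256.9 156.1] 0.51 604
```

View pics/bt.png

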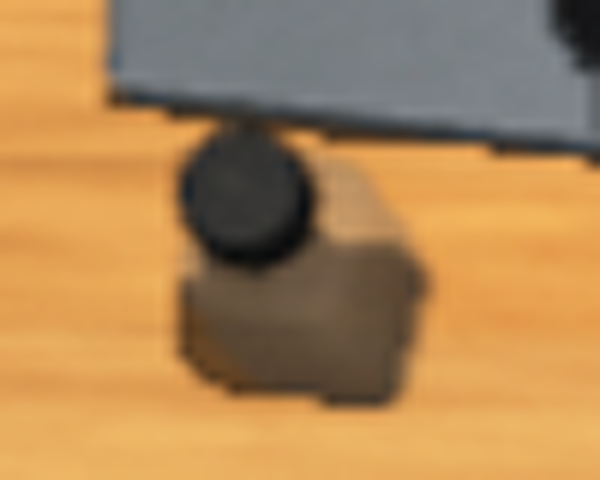

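View pics/bs.png

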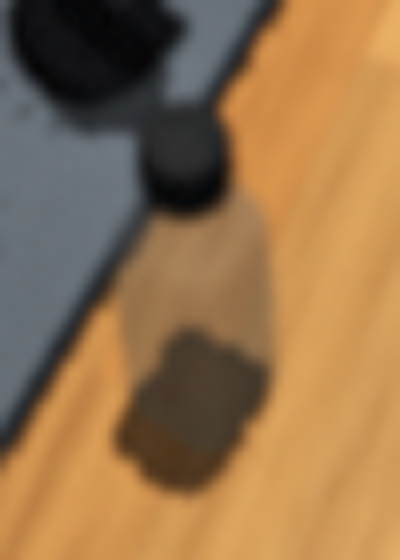

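View pics/kt.png

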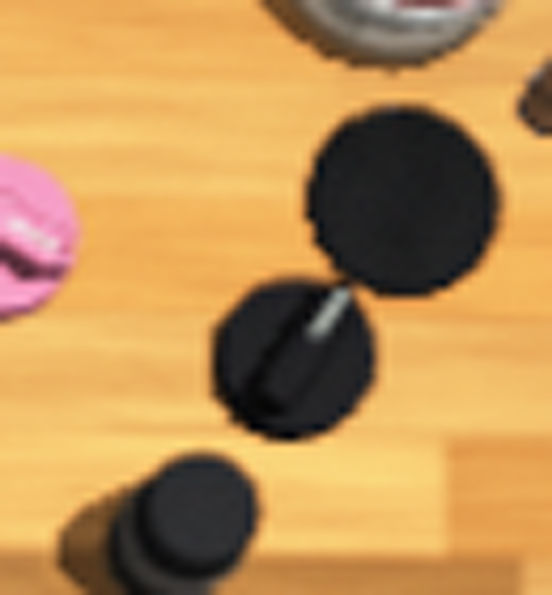

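View pics/ks.png

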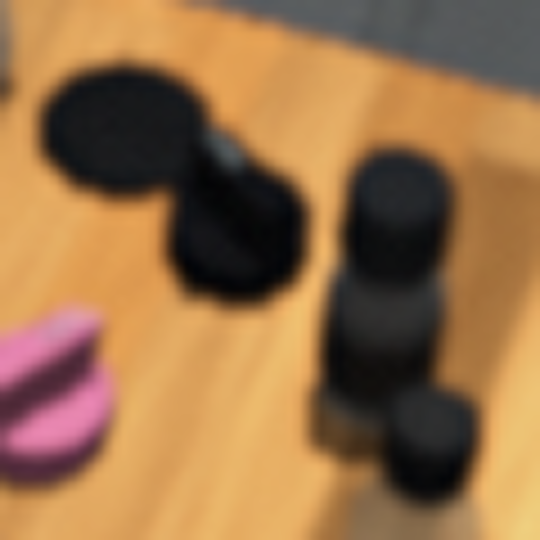

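```bash
cat >> h.py <<'E'
def row(pos,Rt,s=None):
    s=s or env.observe(); p=np.array(s['position']); R0=R.from_rotvec(s['ee_rot']).as_matrix()
    d=R0.T@(np.array(pos)-p)/.8; w=R.from_matrix(R0.T@np.array(Rt)).as_rotvec()
    print('t',np.round(d,4),'a',np.round(w/np.pi,4),'rows',np.linalg.norm(d)*.8/.05,np.degrees(np.linalg.norm(w))/8.59)
def down(yaw): # tool x along yaw(deg), z down
    a=np.radians(yaw); x=np.array([np.cos(a),np.sin(a),0]); z=np.array([0,0,-1.]); return np.stack([x,np.cross(z,x),z],1)
E
python3 - <<'E'
from h import *
from scipy.optimize import least_squares
T=(160+245.5/12-.5,190+195.5/12-.5); S=(215+184.5/8-.5,225+143.5/8-.5)
print('cap tri',tri(S,T), onz('top',T,.17),onz('side',S,.17))
b=(onz('top',T,.17)+onz('side',S,.17))/2
# overlay
def box(b,yaw):
    a=np.radians(yaw); Rm=np.array([[np.cos(a),-np.sin(a)],[np.sin(a),np.cos(a)]])
    return [np.r_[b[:2]+Rm@np.array([sx,sy])*.021,z] for z in(0,.13) for sx,sy in((1,1),(1,-1),(-1,-1),(-1,1))]
for n,x0,y0,w,h,f in(('top',160,190,50,40,12),('side',215,225,50,70,8)):
    im=cv2.imread('pics/'+('bt' if n=='top' else 'bs')+'.png')
    q=[tuple(int(v) for v in ((proj(n,X)-[x0,y0]+.5)*f-.5)) for X in box(b,-5)]
    for k in(0,4):
        for i in range(4): cv2.line(im,q[k+i],q[k+(i+1)%4],(0,255,0),1)
    cv2.imwrite(f'pics/bo_{n}.png',im)
# knob
for n,x0,y0,f,fn in(('top',290,170,8.5,'kt'),('side',255,140,9,'ks')):
    u=lambda x,y:(x0+(x+.5)/f-.5,y0+(y+.5)/f-.5)
    if n=='top': print('skirt',onz(n,u(295,360),.018),'tipline',onz(n,u(352,290),.046),'linestart',onz(n,u(314,337),.046),'back',onz(n,u(266,398),.046))
    else: print('side skirt',onz(n,u(238,238),.018),'tip',onz(n,u(212,138),.046),onz(n,u(238,165),.046))
print(b); row((b[0],b[1],.253),down(-5))
E
```

```text
cap tri (array([0.51695988, 0.12011051, 0.16068155]), np.float64(0.0005759483792894652)) [0.51558806 0.11873319 0.17      ] [0.51435702 0.12481447 0.17      ]
skirt [ 0.53368392 -0.27200043  0.018     ] tipline [ 0.55278259 -0.28690541  0.046     ] linestart [ 0.53671189 -0.2741736   0.046     ] back [ 0.51597257 -0.25817063  0.046     ]
side skirt [ 0.53130711 -0.26156079  0.018     ] tip [ 0.54891457 -0.27911812  0.046     ] [ 0.5361049 -0.2704328  0.046    ]
[0.51497254 0.12177383 0.17      ]
t [-5.433e-01 -4.352e-01  3.000e-04] a [0.     0.     0.9085] rows 11.137894291235405 19.036808388007096
```

View pics/bo_top.png

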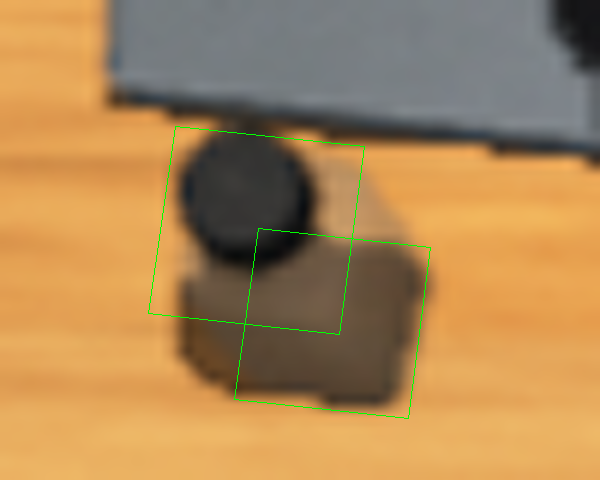

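View pics/bo_side.png

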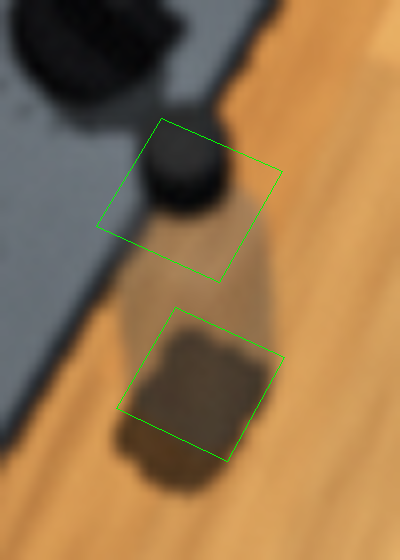

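```bash
python3 -m pendant '[{"tx":-0.543,"ty":-0.435,"tz":0,"az":0.9085,"grip":0},{"tx":-0.543,"ty":-0.435,"tz":0,"az":0.9085,"grip":0},{"tx":-0.543,"ty":-0.435,"tz":0,"az":0.9085,"grip":0},{"tx":-0.543,"ty":-0.435,"tz":0,"az":0.9085,"grip":0},{"tx":-0.543,"ty":-0.435,"tz":0,"az":0.9085,"grip":0},{"tx":-0.543,"ty":-0.435,"tz":0,"az":0.9085,"grip":0},{"tx":-0.543,"ty":-0.435,"tz":0,"az":0.9085,"grip":0},{"tx":-0.543,"ty":-0.435,"tz":0,"az":0.9085,"grip":0}]' 40
python3 - <<'E'
from h import *
st(); row((.516,.121,.253),down(-5))
E
```

```text
t 1.4 p [0.238  0.6049 0.2533] 
R [[-0.931, 0.366, -0.0], [0.366, 0.931, -0.0], [-0.0, -0.0, -1.0]] F [-0.46  1.01 -0.33] T [ 0.04  0.01 -0.01] w 0.08521408314883569 q [-1.294  0.383  0.044  1.598 -0.018  1.161 -0.05 ]
t [-5.449e-01 -4.356e-01  3.000e-04] a [0.     0.     0.9085] rows 11.161546571823978 19.036808388007096$[0]: bad value
```

```bash
python3 -m pendant '[{"ax":0,"ay":0,"az":0.908,"tx":-0.544,"ty":-0.435,"tz":0,"grip":0},{"ax":0,"ay":0,"az":0.908,"tx":-0.544,"ty":-0.435,"tz":0,"grip":0},{"ax":0,"ay":0,"az":0.908,"tx":-0.544,"ty":-0.435,"tz":0,"grip":0},{"ax":0,"ay":0,"az":0.908,"tx":-0.544,"ty":-0.435,"tz":0,"grip":0},{"ax":0,"ay":0,"az":0.908,"tx":-0.544,"ty":-0.435,"tz":0,"grip":0},{"ax":0,"ay":0,"az":0.908,"tx":-0.544,"ty":-0.435,"tz":0,"grip":0},{"ax":0,"ay":0,"az":0.908,"tx":-0.544,"ty":-0.435,"tz":0,"grip":0},{"ax":0,"ay":0,"az":0.908,"tx":-0.544,"ty":-0.435,"tz":0,"grip":0}]' 40
python3 - <<'E'
from h import *
st(); row((.516,.121,.253),down(-5))
E
```

```text
clock: 2.2
position: [0.438, 0.2563, 0.2537]
ee_rot: [-2.232, -2.21, -0.002]
ft_force: [0.7, -0.0, 0.1]
gripper_width: 0.0854
t 2.2 p [0.438  0.2563 0.2537] 
R [[0.01, 1.0, 0.001], [1.0, -0.01, 0.001], [0.001, 0.001, -1.0]] F [ 0.66 -0.02  0.11] T [-0.03 -0.04 -0.04] w 0.08535339404958292 q [-0.987  0.109  0.403  1.952 -0.049  1.088 -0.573]
t [-0.1681  0.0992  0.0008] a [-1.000e-04 -4.000e-04  5.246e-01] rows 3.1230886066502443 10.992739793423874
```

```bash
python3 -m pendant '[{"ax":0,"ay":0,"az":0.5246,"tx":-0.168,"ty":0.099,"tz":0,"grip":0},{"ax":0,"ay":0,"az":0.5246,"tx":-0.168,"ty":0.099,"tz":0,"grip":0},{"ax":0,"ay":0,"az":0.5246,"tx":-0.168,"ty":0.099,"tz":0,"grip":0},{"ax":0,"ay":0,"az":0.5246,"tx":-0.168,"ty":0.099,"tz":0,"grip":0},{"ax":0,"ay":0,"az":0.5246,"tx":-0.168,"ty":0.099,"tz":0,"grip":0},{"ax":0,"ay":0,"az":0.5246,"tx":-0.168,"ty":0.099,"tz":0,"grip":0},{"ax":0,"ay":0,"az":0.5246,"tx":-0.168,"ty":0.099,"tz":0,"grip":0},{"ax":0,"ay":0,"az":0.5246,"tx":-0.168,"ty":0.099,"tz":0,"grip":0}]' 40
python3 - <<'E'
from h import *
st(); row((.516,.121,.253),down(-5)); row((.516,.121,.125),down(-5))
E
```

```text
clock: 3.0
position: [0.516, 0.1233, 0.2534]
ee_rot: [-3.09, -0.563, -0.0]
ft_force: [-0.0, 0.0, 0.1]
gripper_width: 0.0853
t 3.0 p [0.516  0.1233 0.2534] 
R [[0.936, 0.353, 0.0], [0.353, -0.936, 0.0], [0.0, -0.0, -1.0]] F [-0.03  0.05  0.12] T [-0.02  0.01 -0.04] w 0.08529535905706344 q [-0.891  0.172  0.643  1.91  -0.116  1.096 -1.412]
t [-0.001   0.0027  0.0005] a [-1.000e-04 -1.000e-04  1.425e-01] rows 0.04713960200274864 2.986748166902287
t [-0.001   0.0028  0.1605] a [-1.000e-04 -1.000e-04  1.425e-01] rows 2.5691879594622193 2.986748166902287
```

```bash
python3 -m pendant '[{"ax":0,"ay":0,"az":0.1425,"tx":-0.001,"ty":0.003,"tz":0,"grip":0},{"ax":0,"ay":0,"az":0.1425,"tx":-0.001,"ty":0.003,"tz":0,"grip":0},{"ax":0,"ay":0,"az":0.1425,"tx":-0.001,"ty":0.003,"tz":0,"grip":0},{"ax":0,"ay":0,"az":0.1425,"tx":-0.001,"ty":0.003,"tz":0.05,"grip":0},{"ax":0,"ay":0,"az":0.1425,"tx":-0.001,"ty":0.003,"tz":0.1,"grip":0},{"ax":0,"ay":0,"az":0.1425,"tx":-0.001,"ty":0.003,"tz":0.14,"grip":0},{"ax":0,"ay":0,"az":0.1425,"tx":-0.001,"ty":0.003,"tz":0.16,"grip":0},{"ax":0,"ay":0,"az":0.1425,"tx":-0.001,"ty":0.003,"tz":0.16,"grip":0}]' 40
python3 - <<'E'
from h import *
st(); snap('side','s1.png'); snap('top','t1.png')
for n in('side','top'):
  im=cv2.imread('pics/%s1.png'%n[0])
a=cv2.resize(cv2.imread('pics/s1.png')[190:310,180:300],None,fx=4,fy=4); b=cv2.resize(cv2.imread('pics/t1.png')[170:270,140:220],None,fx=4,fy=4)
c=np.zeros((480,800,3),np.uint8); c[:480,:480]=a; c[:400,480:800]=b; cv2.imwrite('pics/c1.png',c)
E
```

```text
clock: 3.8
position: [0.5136, 0.1203, 0.1227]
ee_rot: [3.136, -0.126, -0.009]
ft_force: [-0.7, 0.7, 0.3]
gripper_width: 0.0852
t 3.8 p [0.5136 0.1203 0.1227] 
R [[0.997, -0.08, -0.006], [-0.08, -0.997, -0.003], [-0.005, 0.003, -1.0]] F [-0.75  0.73  0.26] T [ 0.01  0.02 -0.02] w 0.08522643230969137 q [-0.853  0.373  0.636  2.018 -0.292  0.846 -1.704]
```

View pics/c1.png

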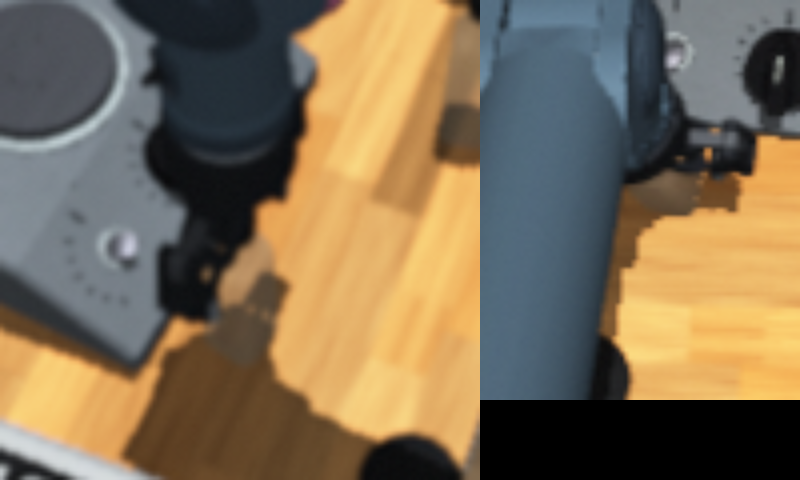

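The left picture shows the bottle between the fingers at about (245,290), and there is no contact yet. I'll close the gripper.

```bash
python3 -m pendant '[{"ax":0,"ay":0,"az":0,"tx":0,"ty":0,"tz":0,"grip":1},{"ax":0,"ay":0,"az":0,"tx":0,"ty":0,"tz":0,"grip":1},{"ax":0,"ay":0,"az":0,"tx":0,"ty":0,"tz":0,"grip":1},{"ax":0,"ay":0,"az":0,"tx":0,"ty":0,"tz":0,"grip":1},{"ax":0,"ay":0,"az":0,"tx":0,"ty":0,"tz":0,"grip":1},{"ax":0,"ay":0,"az":0,"tx":0,"ty":0,"tz":0,"grip":1},{"ax":0,"ay":0,"az":0,"tx":0,"ty":0,"tz":-0.01,"grip":1},{"ax":0,"ay":0,"az":0,"tx":0,"ty":0,"tz":-0.05,"grip":1}]' 40
python3 - <<'E'
from h import *
st(); row((.42,.02,.165),down(-5))
E
```

```text
clock: 4.7
position: [0.5115, 0.1199, 0.1619]
ee_rot: [3.134, -0.126, -0.015]
ft_force: [-0.4, 0.9, -3.2]
gripper_width: 0.0398
t 4.7 p [0.5115 0.1199 0.1619] 
R [[0.997, -0.08, -0.01], [-0.08, -0.997, -0.004], [-0.01, 0.005, -1.0]] F [-0.41  0.89 -3.24] T [ 0.04  0.14 -0.05] w 0.03982623600043888 q [-0.888  0.307  0.668  1.997 -0.234  0.925 -1.75 ]
t [-0.104   0.1337 -0.0021] a [0.0017 0.0031 0.0022] rows 2.710538477818314 0.08610277555591983
```

```bash
python3 -m pendant '[{"ax":0,"ay":0,"az":0,"tx":-0.035,"ty":0.044,"tz":0,"grip":1},{"ax":0,"ay":0,"az":0,"tx":-0.07,"ty":0.088,"tz":0,"grip":1},{"ax":0,"ay":0,"az":0,"tx":-0.095,"ty":0.122,"tz":0,"grip":1},{"ax":0,"ay":0,"az":0,"tx":-0.104,"ty":0.134,"tz":0,"grip":1},{"ax":0,"ay":0,"az":0,"tx":-0.104,"ty":0.134,"tz":0.02,"grip":1},{"ax":0,"ay":0,"az":0,"tx":-0.104,"ty":0.134,"tz":0.035,"grip":1},{"ax":0,"ay":0,"az":0,"tx":-0.104,"ty":0.134,"tz":0.045,"grip":1},{"ax":0,"ay":0,"az":0,"tx":-0.104,"ty":0.134,"tz":0.045,"grip":1}]' 40
python3 - <<'E'
from h import *
st()
E
```

```text
clock: 5.5
position: [0.4232, 0.0207, 0.1281]
ee_rot: [3.138, -0.126, -0.005]
ft_force: [-1.3, 0.2, -3.4]
gripper_width: 0.0398
t 5.5 p [0.4232 0.0207 0.1281] 
R [[0.997, -0.08, -0.003], [-0.08, -0.997, -0.001], [-0.003, 0.002, -1.0]] F [-1.29  0.25 -3.39] T [-0.02  0.06 -0.04] w 0.039787487906411484 q [-0.849  0.15   0.752  2.253 -0.143  0.787 -1.653]
```

```bash
python3 -m pendant '[{"ax":0,"ay":0,"az":0,"tx":0,"ty":0,"tz":0.003,"grip":1},{"ax":0,"ay":0,"az":0,"tx":0,"ty":0,"tz":0.0055,"grip":1},{"ax":0,"ay":0,"az":0,"tx":0,"ty":0,"tz":0.007,"grip":1},{"ax":0,"ay":0,"az":0,"tx":0,"ty":0,"tz":0.007,"grip":1}]' 40
python3 - <<'E'
from h import *
st()
E
```

```text
clock: 5.9
position: [0.4289, 0.0213, 0.1267]
ee_rot: [-3.137, 0.127, -0.012]
ft_force: [-0.7, -0.2, 10.7]
gripper_width: 0.0402
t 5.9 p [0.4289 0.0213 0.1267] 
R [[0.997, -0.081, 0.007], [-0.081, -0.997, 0.002], [0.007, -0.003, -1.0]] F [-0.66 -0.24 10.71] T [-0.07  0.17  0.02] w 0.04015633562222993 q [-0.843  0.16   0.75   2.248 -0.157  0.774 -1.639]
```

```bash
python3 -m pendant '[{"ax":0,"ay":0,"az":0,"tx":0,"ty":0,"tz":-0.001,"grip":0},{"ax":0,"ay":0,"az":0,"tx":0,"ty":0,"tz":-0.001,"grip":0},{"ax":0,"ay":0,"az":0,"tx":0,"ty":0,"tz":-0.001,"grip":0},{"ax":0,"ay":0,"az":0,"tx":0,"ty":0,"tz":-0.001,"grip":0},{"ax":0,"ay":0,"az":0,"tx":0,"ty":0,"tz":-0.001,"grip":0},{"ax":0,"ay":0,"az":0,"tx":0,"ty":0,"tz":-0.06,"grip":0},{"ax":0,"ay":0,"az":0,"tx":0,"ty":0,"tz":-0.12,"grip":0},{"ax":0,"ay":0,"az":0,"tx":0,"ty":0,"tz":-0.16,"grip":0}]' 40
python3 - <<'E'
from h import *
st();snap('side','s2.png'); snap('top','t2.png')
a=cv2.imread('pics/s2.png')[150:330,150:350]; cv2.imwrite('pics/c2.png',cv2.resize(a,None,fx=3,fy=3))
cv2.imwrite('pics/k2.png',cv2.resize(cv2.imread('pics/t2.png')[170:240,290:355],None,fx=8.5,fy=8.5,interpolation=cv2.INTER_CUBIC))
E
```

```text
clock: 6.7
position: [0.4253, 0.0204, 0.2542]
ee_rot: [-3.138, 0.128, -0.004]
ft_force: [0.7, 0.5, -0.5]
gripper_width: 0.0854
t 6.7 p [0.4253 0.0204 0.2542] 
R [[0.997, -0.081, 0.003], [-0.081, -0.997, 0.0], [0.002, -0.001, -1.0]] F [ 0.72  0.54 -0.48] T [ 0.03 -0.04 -0.04] w 0.08541687705686318 q [-0.933 -0.122  0.754  2.135  0.094  1.095 -1.877]
```

View pics/c2.png

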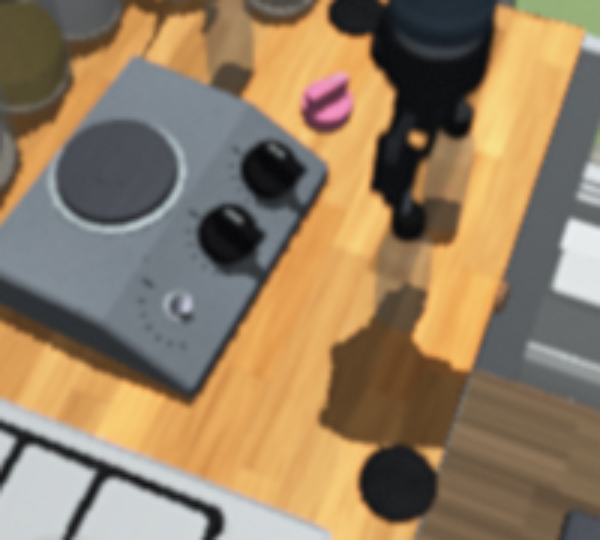

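View pics/t2.png

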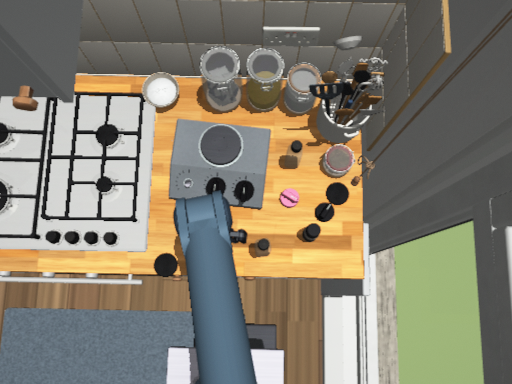

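Run:
```python
from h import *
row((.532,-.269,.2),down(-38)); row((.532,-.269,.12),down(-38))
```

```text
t [0.1581 0.3516 0.0699] a [-0.0026 -0.0023  0.1854] rows 6.269117396667872 3.8852987959129788
t [0.1572 0.3522 0.1699] a [-0.0026 -0.0023  0.1854] rows 6.742847577321165 3.8852987959129788
```

View pics/k2.png

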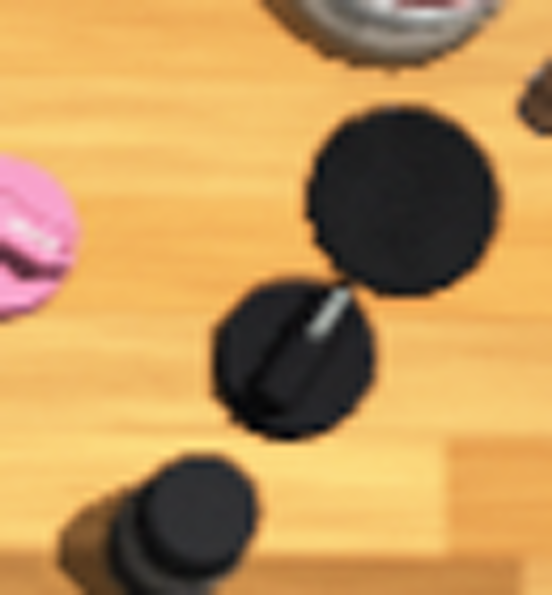

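```bash
python3 -m pendant '[{"ax":-0.0026,"ay":-0.0023,"az":0.185,"tx":0.158,"ty":0.352,"tz":0.02,"grip":0},{"ax":-0.0026,"ay":-0.0023,"az":0.185,"tx":0.158,"ty":0.352,"tz":0.04,"grip":0},{"ax":-0.0026,"ay":-0.0023,"az":0.185,"tx":0.158,"ty":0.352,"tz":0.06,"grip":0},{"ax":-0.0026,"ay":-0.0023,"az":0.185,"tx":0.158,"ty":0.352,"tz":0.07,"grip":0},{"ax":-0.0026,"ay":-0.0023,"az":0.185,"tx":0.158,"ty":0.352,"tz":0.07,"grip":0},{"ax":-0.0026,"ay":-0.0023,"az":0.185,"tx":0.158,"ty":0.352,"tz":0.07,"grip":0},{"ax":-0.0026,"ay":-0.0023,"az":0.185,"tx":0.158,"ty":0.352,"tz":0.07,"grip":0},{"ax":-0.0026,"ay":-0.0023,"az":0.185,"tx":0.158,"ty":0.352,"tz":0.07,"grip":0}]' 50
python3 - <<'E'
from h import *
st(); row((.532,-.269,.047),down(-38)); snap('side','s3.png');snap('top','t3.png')
a=cv2.imread('pics/s3.png')[110:230,220:340]; b=cv2.imread('pics/t3.png')[150:270,270:390]
cv2.imwrite('pics/c3.png',cv2.resize(np.hstack([a,b]),None,fx=3.3,fy=3.3,interpolation=cv2.INTER_CUBIC))
E
```

```text
clock: 7.6
position: [0.5256, -0.2738, 0.1935]
ee_rot: [2.957, -1.026, -0.017]
ft_force: [-0.1, 0.1, -0.3]
gripper_width: 0.0852
t 7.6 p [ 0.5256 -0.2738  0.1935] 
R [[0.785, -0.619, -0.014], [-0.619, -0.785, -0.008], [-0.006, 0.015, -1.0]] F [-0.14  0.13 -0.28] T [0.01 0.03 0.  ] w 0.08523575917061818 q [-0.324  0.483  0.929  1.822 -0.423  1.064 -1.475]
t [ 0.0037 -0.0124  0.183 ] a [ 0.0047  0.002  -0.0015] rows 2.934498537529878 0.111349163396439
```

View pics/c3.png

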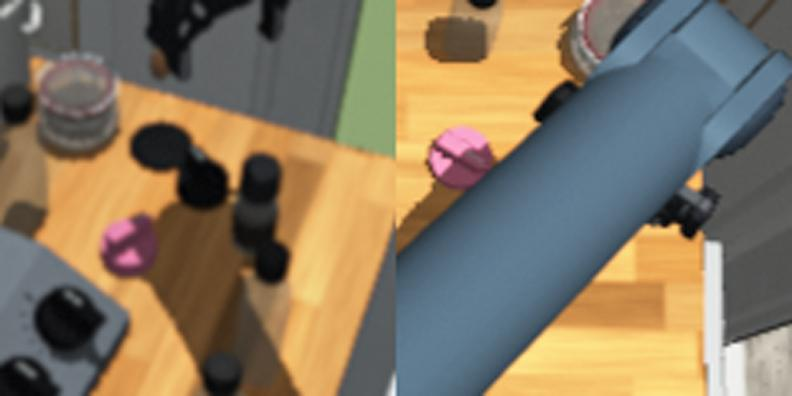

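Run:
```python
from h import *
st(); row((.532,-.269,.09),down(-38))
```

```text
t 7.7 p [ 0.5267 -0.2697  0.1944] 
R [[0.788, -0.615, -0.012], [-0.615, -0.788, -0.004], [-0.007, 0.011, -1.0]] F [0.37 0.61 0.02] T [-0.01 -0.04  0.01] w 0.08542266223030565 q [-0.329  0.479  0.927  1.823 -0.424  1.066 -1.476]
t [ 0.0056 -0.0061  0.1304] a [0.0034 0.0023 0.0001] rows 2.0898599659754655 0.08572266057802906
```

```bash
python3 -m pendant '[{"ax":0.003,"ay":0.002,"az":0,"tx":0.0055,"ty":-0.006,"tz":0.05,"grip":0},{"ax":0.003,"ay":0.002,"az":0,"tx":0.0055,"ty":-0.006,"tz":0.1,"grip":0},{"ax":0.003,"ay":0.002,"az":0,"tx":0.0055,"ty":-0.006,"tz":0.13,"grip":0},{"ax":0.003,"ay":0.002,"az":0,"tx":0.0055,"ty":-0.006,"tz":0.13,"grip":0},{"ax":0.003,"ay":0.002,"az":0,"tx":0.0055,"ty":-0.006,"tz":0.13,"grip":0}]' 50
python3 - <<'E'
from h import *
st(); row((.532,-.269,.047),down(-38)); snap('side','s3.png')
a=cv2.imread('pics/s3.png')[110:230,220:340]
cv2.imwrite('pics/c3.png',cv2.resize(np.hstack([a]),None,fx=5,fy=5,interpolation=cv2.INTER_CUBIC))
E
```

```text
clock: 8.2
position: [0.5335, -0.2679, 0.0921]
ee_rot: [-2.972, 1.018, -0.002]
ft_force: [0.7, -1.2, 0.4]
gripper_width: 0.0854
t 8.2 p [ 0.5335 -0.2679  0.0921] 
R [[0.79, -0.613, 0.001], [-0.613, -0.79, -0.0], [0.001, -0.0, -1.0]] F [ 0.74 -1.21  0.42] T [-0.03  0.04 -0.  ] w 0.08539447595152752 q [-0.235  0.614  0.809  1.876 -0.564  0.894 -1.381]
t [-0.0007  0.0023  0.0564] a [-0.0002 -0.0004  0.0011] rows 0.9025142246785969 0.02493608180150312
```

View pics/c3.png

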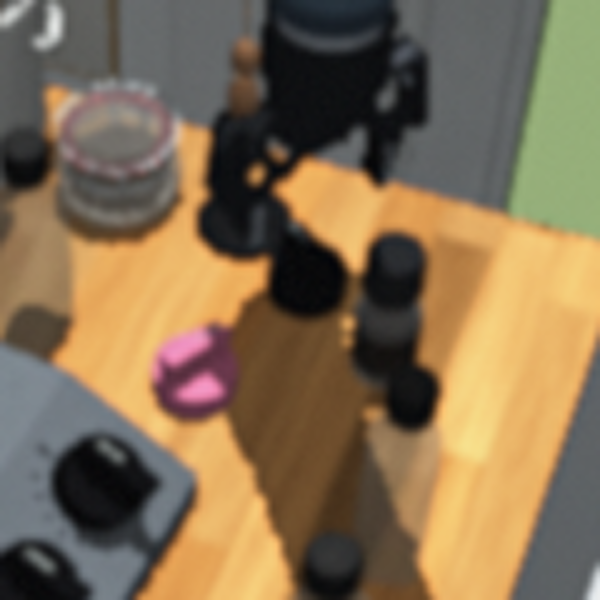

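```bash
python3 -m pendant '[{"ax":0,"ay":0,"az":0.001,"tx":-0.0007,"ty":0.002,"tz":0.03,"grip":0},{"ax":0,"ay":0,"az":0.001,"tx":-0.0007,"ty":0.002,"tz":0.056,"grip":0},{"ax":0,"ay":0,"az":0.001,"tx":-0.0007,"ty":0.002,"tz":0.056,"grip":0},{"ax":0,"ay":0,"az":0.001,"tx":-0.0007,"ty":0.002,"tz":0.056,"grip":0}]' 50
python3 - <<'E'
from h import *
st(); row((.532,-.269,.046),down(-38)); snap('side','s4.png')
a=cv2.imread('pics/s4.png')[110:230,220:340]
cv2.imwrite('pics/c4.png',cv2.resize(np.hstack([a]),None,fx=5,fy=5,interpolation=cv2.INTER_CUBIC))
for w in(.043,.057):
  for z in(.08,.083): print([np.round((proj('side',np.array([.5335,-.2679,z])+s*w*np.array([-.613,-.79,0]))-[220,110]+.5)*5) for s in(1,-1)])
E
```

```text
clock: 8.65
position: [0.5328, -0.2709, 0.0485]
ee_rot: [2.969, -1.025, 0.006]
ft_force: [0.1, -0.5, 0.3]
gripper_width: 0.0852
t 8.65 p [ 0.5328 -0.2709  0.0485] 
R [[0.787, -0.617, 0.004], [-0.617, -0.787, -0.002], [0.004, -0.0, -1.0]] F [ 0.09 -0.5   0.35] T [ 0.01 -0.03 -0.03] w 0.08517011469687848 q [-0.19   0.675  0.755  1.887 -0.622  0.825 -1.341]
t [-0.0023 -0.0012  0.0032] a [-0.0001 -0.0013 -0.0005] rows 0.06558991217391032 0.02938052142674554
[array([371., 184.]), array([255., 236.])]
[array([371., 181.]), array([255., 233.])]
[array([389., 176.]), array([235., 245.])]
[array([390., 172.]), array([235., 241.])]
```

View pics/c4.png

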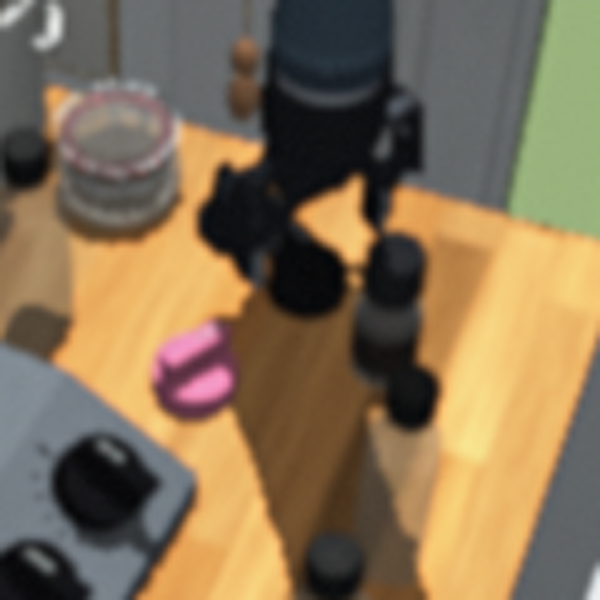

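```bash
python3 -m pendant '[{"ax":0,"ay":-0.001,"az":0,"tx":-0.001,"ty":-0.001,"tz":0.0025,"grip":0.5},{"ax":0,"ay":-0.001,"az":0,"tx":-0.001,"ty":-0.001,"tz":0.0025,"grip":1},{"ax":0,"ay":-0.001,"az":0,"tx":-0.001,"ty":-0.001,"tz":0.0025,"grip":1},{"ax":0,"ay":-0.001,"az":0,"tx":-0.001,"ty":-0.001,"tz":0.0025,"grip":1},{"ax":0,"ay":-0.001,"az":0,"tx":-0.001,"ty":-0.001,"tz":0.0025,"grip":1},{"ax":0,"ay":-0.001,"az":0,"tx":-0.001,"ty":-0.001,"tz":0.0025,"grip":1},{"ax":0,"ay":-0.001,"az":0,"tx":-0.001,"ty":-0.001,"tz":0.0025,"grip":1},{"ax":0,"ay":-0.001,"az":0,"tx":-0.001,"ty":-0.001,"tz":0.0025,"grip":1}]' 60
python3 - <<'E'
from h import *
st(); snap('side','s5.png')
a=cv2.imread('pics/s5.png')[110:230,220:340]
cv2.imwrite('pics/c5.png',cv2.resize(np.hstack([a]),None,fx=5,fy=5,interpolation=cv2.INTER_CUBIC))
E
```

```text
clock: 9.5
position: [0.5318, -0.2697, 0.0451]
ee_rot: [-2.969, 1.026, 0.001]
ft_force: [0.2, 0.7, 2.6]
gripper_width: 0.0139
t 9.5 p [ 0.5318 -0.2697  0.0451] 
R [[0.787, -0.617, -0.001], [-0.617, -0.787, 0.0], [-0.001, 0.0, -1.0]] F [0.16 0.65 2.65] T [-0.    0.05  0.01] w 0.013879894102497597 q [-0.188  0.681  0.751  1.888 -0.625  0.825 -1.34 ]
```

View pics/c5.png

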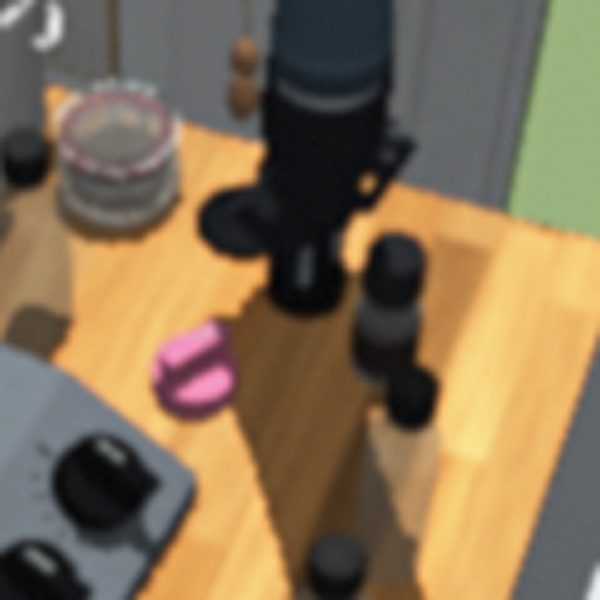

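```bash
cat >> h.py <<'E'
SEAT=np.array([.6035,.118,.055]); YAW=-5.3
def seatR(yaw=None):
    a=np.radians(YAW if yaw is None else yaw); h=np.array([np.cos(a),np.sin(a),0]); k=np.array([0,0,1.])
    c,s=np.cos(np.pi/6),np.sin(np.pi/6)
    return np.stack([c*h+s*k,np.cross(k,h),-s*h+c*k],1)
GL=.045
def kn(theta,out,du=0,dv=0):
    S=seatR(); t=np.radians(theta); kx=np.cos(t)*S[:,0]+np.sin(t)*S[:,1]; z=-S[:,2]
    Rt=np.stack([kx,np.cross(z,kx),z],1); return SEAT+S@np.array([du,dv,out+GL]),Rt
def seatst():
    s=env.observe(); S=seatR(); p=S.T@(np.array(s['position'])-SEAT); Rt=R.from_rotvec(s['ee_rot']).as_matrix()
    foot=p+S.T@Rt[:,2]*GL; kx=S.T@Rt[:,0]
    print('t',round(s['clock'],2),'foot u,v,w mm',np.round(foot*1e3,1),'theta',round(np.degrees(np.arctan2(kx[1],kx[0])),1),'tilt',np.round(np.degrees(S.T@Rt[:,2])[:2],1),'F seat',np.round(S.T@s['ft_force'],1),'T seat',np.round(S.T@s['wrist_torque'],2),'w',round(s['gripper_width'],4),'q',np.round(s['qpos'],2))
E
python3 - <<'E'
from h import *
row((.532,-.269,.25),down(-38)); p,Rt=kn(80,.09); print(p,Rt); row(p,Rt)
E
python3 -m pendant '[{"ax":0,"ay":0,"az":0,"tx":0,"ty":0,"tz":-0.02,"grip":1},{"ax":0,"ay":0,"az":0,"tx":0,"ty":0,"tz":-0.08,"grip":1},{"ax":0,"ay":0,"az":0,"tx":0,"ty":0,"tz":-0.14,"grip":1},{"ax":0,"ay":0,"az":0,"tx":0,"ty":0,"tz":-0.2,"grip":1},{"ax":0,"ay":0,"az":0,"tx":0,"ty":0,"tz":-0.25,"grip":1}]' 60
python3 - <<'E'
from h import *
p,Rt=kn(80,.09); row(p,Rt); st()
E
```

```text
t [-0.0006 -0.0008 -0.2561] a [ 0.0001  0.0003 -0.0007] rows 4.097086050708104 0.014729429753402464
[0.53628858 0.12423501 0.17191343] [[ 0.24070807  0.83318228  0.49786235]
 [ 0.96670637 -0.25168575 -0.04618529]
 [ 0.08682409  0.49240388 -0.8660254 ]]
t [-0.2997 -0.3909 -0.1583] a [-0.0788  0.1801 -0.6102] rows 8.277748779560257 13.434608282995917
clock: 10.05
position: [0.5316, -0.2702, 0.2479]
ee_rot: [-2.969, 1.027, -0.0]
ft_force: [0.9, 0.1, -1.6]
gripper_width: 0.014
t [-0.3001 -0.3912  0.0951] a [-0.0785  0.1799 -0.6106] rows 8.033418262805528 13.4398041687476
t 10.05 p [ 0.5316 -0.2702  0.2479] 
R [[0.786, -0.618, 0.0], [-0.618, -0.786, 0.0], [0.0, -0.0, -1.0]] F [ 0.91  0.09 -1.64] T [ 0.02 -0.07  0.03] w 0.014021502951773391 q [-0.367  0.421  0.973  1.771 -0.379  1.152 -1.513]
```

```bash
python3 -m pendant '[{"ax":-0.0785,"ay":0.18,"az":-0.61,"tx":-0.3,"ty":-0.391,"tz":0,"grip":1},{"ax":-0.0785,"ay":0.18,"az":-0.61,"tx":-0.3,"ty":-0.391,"tz":0,"grip":1},{"ax":-0.0785,"ay":0.18,"az":-0.61,"tx":-0.3,"ty":-0.391,"tz":0,"grip":1},{"ax":-0.0785,"ay":0.18,"az":-0.61,"tx":-0.3,"ty":-0.391,"tz":0,"grip":1},{"ax":-0.0785,"ay":0.18,"az":-0.61,"tx":-0.3,"ty":-0.391,"tz":0,"grip":1},{"ax":-0.0785,"ay":0.18,"az":-0.61,"tx":-0.3,"ty":-0.391,"tz":0,"grip":1},{"ax":-0.0785,"ay":0.18,"az":-0.61,"tx":-0.3,"ty":-0.391,"tz":0,"grip":1},{"ax":-0.0785,"ay":0.18,"az":-0.61,"tx":-0.3,"ty":-0.391,"tz":0,"grip":1}]' 60
python3 - <<'E'
from h import *
p,Rt=kn(80,.09); row(p,Rt); st();seatst()
E
```

```text
clock: 10.85
position: [0.5353, 0.1274, 0.2455]
ee_rot: [2.796, 0.709, 0.374]
ft_force: [0.2, 0.2, -0.7]
gripper_width: 0.0144
t [-0.0181 -0.0222  0.0876] a [-0.0323  0.0716 -0.2447] rows 1.4740620027322255 5.384743814132948
t 10.85 p [0.5353 0.1274 0.2455] 
R [[0.85, 0.432, 0.3], [0.492, -0.856, -0.16], [0.188, 0.284, -0.94]] F [ 0.22  0.16 -0.72] T [ 0.18  0.26 -0.02] w 0.014391610815373195 q [-1.182  0.084  0.761  2.055  0.294  0.833 -1.681]
t 10.85 foot u,v,w mm [ 26.7  -2.9 155.7] theta 35.8 tilt [-11.4  -7.6] F seat [-0.2  0.2 -0.7] T seat [ 0.12  0.28 -0.09] w 0.0144 q [-1.18  0.08  0.76  2.06  0.29  0.83 -1.68]
```

```bash
python3 -m pendant '[{"ax":-0.0323,"ay":0.0716,"az":-0.2447,"tx":-0.018,"ty":-0.022,"tz":0.03,"grip":1},{"ax":-0.0323,"ay":0.0716,"az":-0.2447,"tx":-0.018,"ty":-0.022,"tz":0.06,"grip":1},{"ax":-0.0323,"ay":0.0716,"az":-0.2447,"tx":-0.018,"ty":-0.022,"tz":0.0876,"grip":1},{"ax":-0.0323,"ay":0.0716,"az":-0.2447,"tx":-0.018,"ty":-0.022,"tz":0.0876,"grip":1},{"ax":-0.0323,"ay":0.0716,"az":-0.2447,"tx":-0.018,"ty":-0.022,"tz":0.0876,"grip":1},{"ax":-0.0323,"ay":0.0716,"az":-0.2447,"tx":-0.018,"ty":-0.022,"tz":0.0876,"grip":1},{"ax":-0.0323,"ay":0.0716,"az":-0.2447,"tx":-0.018,"ty":-0.022,"tz":0.0876,"grip":1}]' 60
python3 - <<'E'
from h import *
seatst(); p,Rt=kn(80,.04); row(p,Rt); st()
snap('side','s6.png'); snap('top','t6.png')
a=cv2.imread('pics/s6.png')[170:300,160:300]; b=cv2.imread('pics/t6.png')[140:270,140:280]
cv2.imwrite('pics/c6.png',cv2.resize(np.hstack([a,b]),None,fx=2.8,fy=2.8,interpolation=cv2.INTER_CUBIC))
cv2.imwrite('pics/c6s.png',cv2.resize(a,None,fx=4.4,fy=4.4,interpolation=cv2.INTER_CUBIC))
E
```

```text
clock: 11.55
position: [0.5361, 0.1198, 0.171]
ee_rot: [2.183, 1.65, 0.534]
ft_force: [0.1, 0.2, -0.9]
gripper_width: 0.0139
t 11.55 foot u,v,w mm [-0.4 -4.6 89.1] theta 79.6 tilt [-0.1 -0.3] F seat [-0.3  0.2 -0.8] T seat [-0.01  0.57  0.03] w 0.0139 q [-1.12  0.1   0.71  2.28  0.53  0.37 -1.15]
t [ 0.0058 -0.0005  0.0613] a [-0.0005  0.0018 -0.0025] rows 0.9858459526329496 0.06511624132595643
t 11.55 p [0.5361 0.1198 0.171 ] 
R [[0.25, 0.832, 0.495], [0.964, -0.259, -0.051], [0.086, 0.49, -0.867]] F [ 0.12  0.16 -0.87] T [0.03 0.57 0.02] w 0.0138533798508605 q [-1.115  0.101  0.715  2.282  0.53   0.372 -1.151]
```

View pics/c6.png

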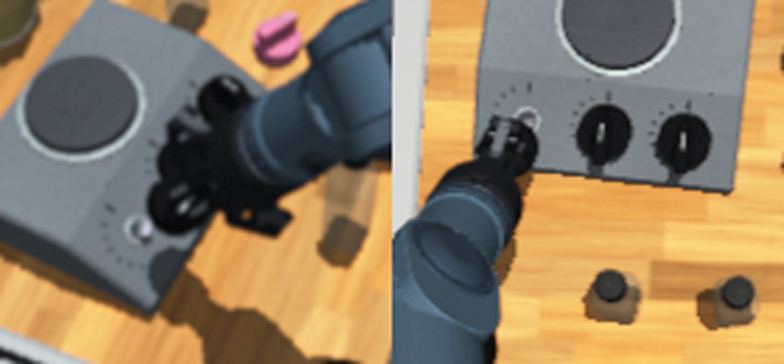

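View pics/c6s.png

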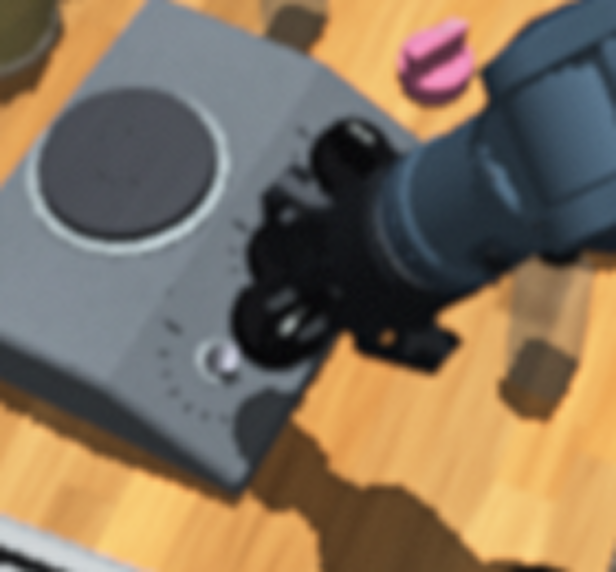

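Run:
```python
from h import *
p=np.array([.5361,.1198,.171]); Rt=np.array([[0.25,0.832,0.495],[0.964,-0.259,-0.051],[0.086,0.49,-0.867]])
for n,x0,y0,f in(('side',160,170,4.4),('top',140,140,5)):
    im=cv2.imread(f'pics/{n[0]}6.png')[y0:y0+130,x0:x0+140]; im=cv2.resize(im,None,fx=f,fy=f,interpolation=cv2.INTER_CUBIC)
    for h,r,col in((0,.027,(0,255,0)),(.0205,.027,(0,255,255))):
        pts=[]
        for t in np.linspace(0,2*np.pi,60): pts.append((proj(n,p+Rt@np.array([r*np.cos(t),r*np.sin(t),GL-h]))-[x0,y0]+.5)*f)
        cv2.polylines(im,[np.int32(pts)],True,col,1)
    q=[(proj(n,p+Rt@np.array([x,y,GL-.046]))-[x0,y0]+.5)*f for x,y in((27,7.5),(27,-7.5),(-24,-7.5),(-24,7.5))] if 0 else [(proj(n,p+Rt@np.array([x*1e-3,y*1e-3,GL-.046]))-[x0,y0]+.5)*f for x,y in((27,7.5),(27,-7.5),(-24,-7.5),(-24,7.5))]
    cv2.polylines(im,[np.int32(q)],True,(255,0,255),1)
    S=seatR()
    for w,r in((0,.014),(.015,.008)):
        pts=[(proj(n,SEAT+S@np.array([r*np.cos(t),r*np.sin(t),w]))-[x0,y0]+.5)*f for t in np.linspace(0,6.3,50)]
        cv2.polylines(im,[np.int32(pts)],True,(255,255,0),1)
    cv2.imwrite(f'pics/o6{n}.png',im[:560,:640])
```

```text
(no output)
```

View pics/o6side.png

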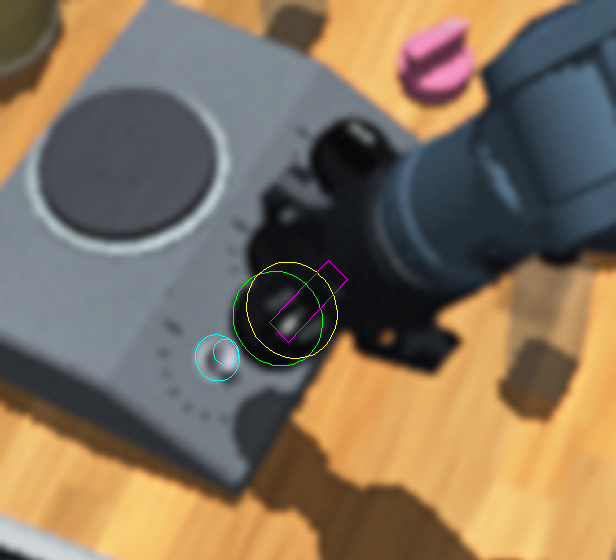

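View pics/o6top.png

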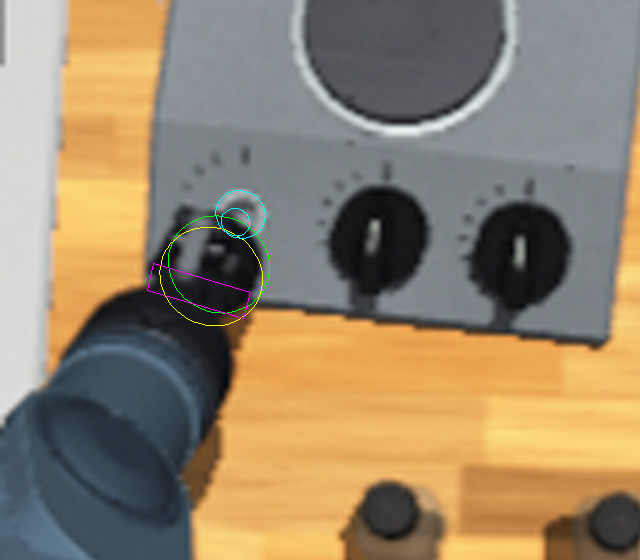

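```bash
python3 -m pendant '[{"ax":0,"ay":0.002,"az":-0.002,"tx":0.0058,"ty":-0.0005,"tz":0.03,"grip":1},{"ax":0,"ay":0.002,"az":-0.002,"tx":0.0058,"ty":-0.0005,"tz":0.06,"grip":1},{"ax":0,"ay":0.002,"az":-0.002,"tx":0.0058,"ty":-0.0005,"tz":0.08,"grip":1},{"ax":0,"ay":0.002,"az":-0.002,"tx":0.0058,"ty":-0.0005,"tz":0.08,"grip":1},{"ax":0,"ay":0.002,"az":-0.002,"tx":0.0058,"ty":-0.0005,"tz":0.08,"grip":1}]' 60
cat > ov.py <<'E'
from h import *
import sys
k=sys.argv[1]; f=9
s=env.observe(); p=np.array(s['position']); Rt=R.from_rotvec(s['ee_rot']).as_matrix(); seatst()
out=[]
for n in('side','top'):
    im=snap(n,f'{n[0]}{k}.png')[:,:,::-1]
    c=proj(n,SEAT).astype(int); x0,y0=c[0]-28,c[1]-26
    raw=cv2.resize(np.ascontiguousarray(im[y0:y0+44,x0:x0+44]),None,fx=f,fy=f,interpolation=cv2.INTER_CUBIC); im=raw.copy()
    P=lambda X:(proj(n,X)-[x0,y0]+.5)*f
    for h,col in((0,(0,255,0)),(.0205,(0,255,255))):
        cv2.polylines(im,[np.int32([P(p+Rt@np.array([.027*np.cos(t),.027*np.sin(t),GL-h])) for t in np.linspace(0,6.28,60)])],True,col,1)
    cv2.polylines(im,[np.int32([P(p+Rt@np.array([x*1e-3,y*1e-3,GL-.046])) for x,y in((27,7.5),(27,-7.5),(-24,-7.5),(-24,7.5))])],True,(255,0,255),1)
    S=seatR()
    for w,r in((0,.014),(.015,.008)):
        cv2.polylines(im,[np.int32([P(SEAT+S@np.array([r*np.cos(t),r*np.sin(t),w])) for t in np.linspace(0,6.28,50)])],True,(255,255,0),1)
    cv2.imwrite(f'pics/ov{k}{n}.png',np.hstack([raw,im]))
E
python3 ov.py 7
```

```text
clock: 12.15
position: [0.5699, 0.1226, 0.1163]
ee_rot: [2.176, 1.661, 0.541]
ft_force: [0.4, -0.2, -0.1]
gripper_width: 0.0138
t 12.15 foot u,v,w mm [ 1.4  1.6 25. ] theta 80.0 tilt [0.  0.1] F seat [ 0.3 -0.1 -0.3] T seat [0.03 0.54 0.  ] w 0.0138 q [-0.97  0.3   0.62  2.24  0.35  0.2  -1.01]
```

View pics/ov7side.png

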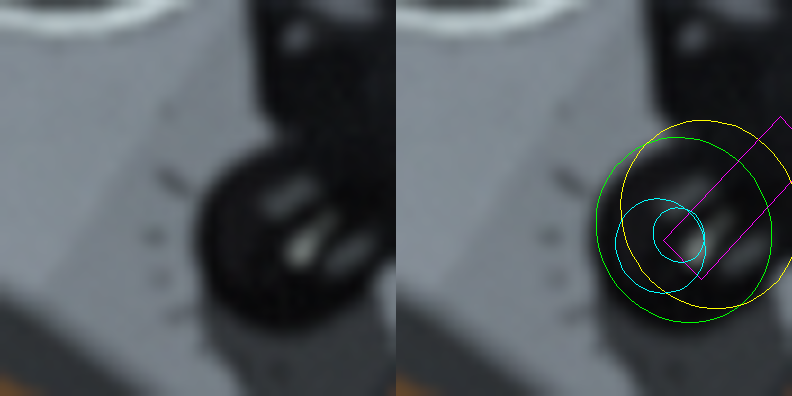

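View pics/ov7top.png

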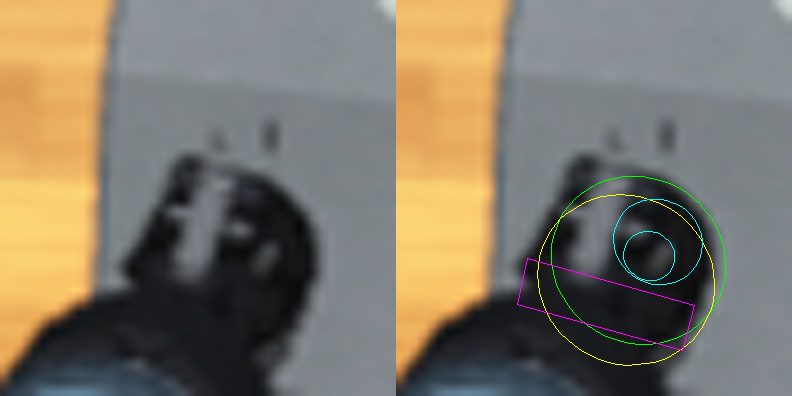

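```bash
sed -i 's/^SEAT=.*; YAW/SEAT=np.array([.6043,.1174,.055]); YAW/; s/^GL=.045/GL=.045; GO=.003/; s/return SEAT+S@np.array(\[du,dv,out+GL\]),Rt/return SEAT+S@np.array([du,dv,out+GL])-kx*GO,Rt/; s/foot=p+S.T@Rt\[:,2\]\*GL/foot=p+S.T@(Rt[:,2]*GL+Rt[:,0]*GO)/' h.py
python3 - <<'E'
from h import *
seatst(); p,Rt=kn(80,.018); row(p,Rt); p,Rt=kn(80,.008); row(p,Rt)
E
```

```text
t 12.25 foot u,v,w mm [ 1.6  5.6 26.1] theta 80.0 tilt [0.1 0.2] F seat [-0.7 -0.2  0.2] T seat [-0.01  0.59  0.  ] w 0.0137 q [-0.97  0.3   0.62  2.24  0.35  0.2  -1.01]
t [-0.0071 -0.0007  0.0101] a [ 0.0002 -0.001  -0.0001] rows 0.1974575856041 0.02221141053605966
t [-0.0072 -0.0007  0.0226] a [ 0.0002 -0.001  -0.0001] rows 0.37879710774482744 0.02221141053605966
```

```bash
python3 -m pendant '[{"ax":0,"ay":-0.001,"az":0,"tx":-0.007,"ty":-0.0007,"tz":0.005,"grip":1},{"ax":0,"ay":-0.001,"az":0,"tx":-0.007,"ty":-0.0007,"tz":0.01,"grip":1},{"ax":0,"ay":-0.001,"az":0,"tx":-0.007,"ty":-0.0007,"tz":0.01,"grip":1},{"ax":0,"ay":-0.001,"az":0,"tx":-0.007,"ty":-0.0007,"tz":0.01,"grip":1}]' 60
python3 ov.py 8
python3 - <<'E'
from h import *
seatst(); p,Rt=kn(80,.010); row(p,Rt)
E
```

```text
clock: 12.65
position: [0.5719, 0.1171, 0.1085]
ee_rot: [2.175, 1.66, 0.538]
ft_force: [-1.0, -0.9, -0.3]
gripper_width: 0.0137
t 12.65 foot u,v,w mm [-0.7 -0.4 17.4] theta 80.0 tilt [-0. -0.] F seat [-0.9 -1.   0.1] T seat [0.02 0.63 0.06] w 0.0137 q [-0.94  0.32  0.61  2.24  0.35  0.18 -1.  ]
t 12.75 foot u,v,w mm [-0.6 -0.2 17.5] theta 80.0 tilt [-0. -0.] F seat [-0.9  0.2  0.6] T seat [-0.02  0.6  -0.04] w 0.0141 q [-0.94  0.32  0.61  2.24  0.35  0.18 -1.  ]
t [0.0004 0.0006 0.0094] a [-0.0001  0.0002  0.0001] rows 0.150162819069028 0.004412021230376347
```

View pics/ov8top.png

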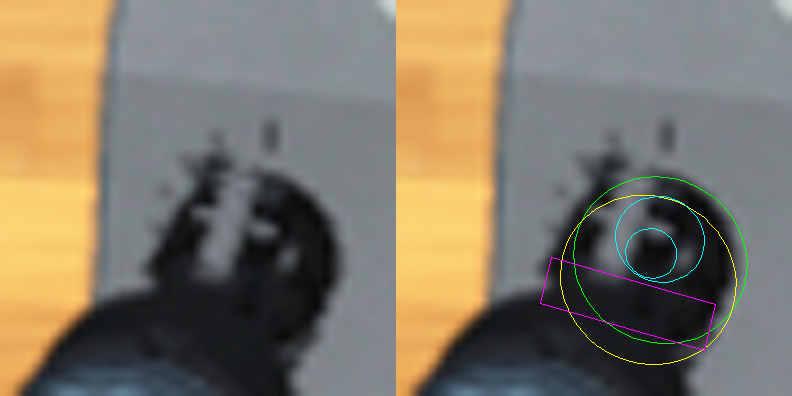

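View pics/ov8side.png

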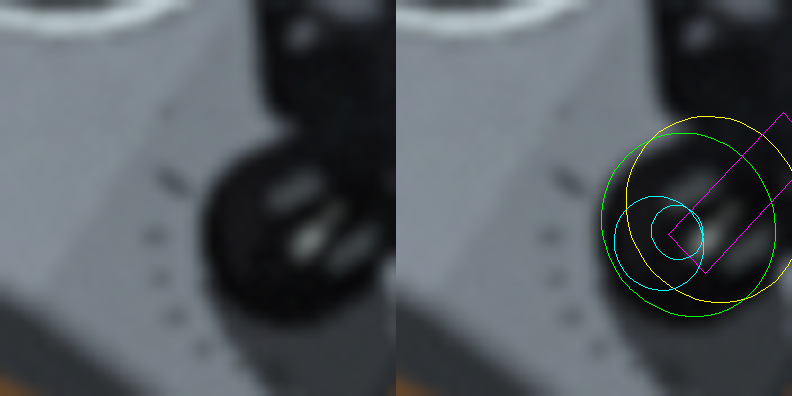

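```bash
python3 -m pendant '[{"ax":0,"ay":0,"az":0,"tx":0.0003,"ty":0.0006,"tz":0.003,"grip":1},{"ax":0,"ay":0,"az":0,"tx":0.0003,"ty":0.0006,"tz":0.006,"grip":1},{"ax":0,"ay":0,"az":0,"tx":0.0003,"ty":0.0006,"tz":0.008,"grip":1},{"ax":0,"ay":0,"az":0,"tx":0.0003,"ty":0.0006,"tz":0.008,"grip":1}]' 60
python3 - <<'E'
from h import *
seatst()
E
```

```text
clock: 13.15
position: [0.5751, 0.1169, 0.1025]
ee_rot: [2.175, 1.661, 0.536]
ft_force: [-0.8, -0.3, -1.6]
gripper_width: 0.0139
t 13.15 foot u,v,w mm [-0.9 -0.3 10.7] theta 80.0 tilt [-0.1 -0.1] F seat [-1.5 -0.3 -1. ] T seat [ 0.11  0.86 -0.02] w 0.0139 q [-0.92  0.34  0.59  2.24  0.34  0.17 -0.99]
```

```bash
python3 -m pendant '[{"ax":0,"ay":0,"az":0,"tx":0,"ty":0,"tz":0.002,"grip":1},{"ax":0,"ay":0,"az":0,"tx":0,"ty":0,"tz":0.004,"grip":1},{"ax":0,"ay":0,"az":0,"tx":0,"ty":0,"tz":0.004,"grip":1}]' 60
python3 - <<'E'
from h import *
seatst()
E
```

```text
clock: 13.45
position: [0.5762, 0.1169, 0.1009]
ee_rot: [2.177, 1.66, 0.537]
ft_force: [-14.9, -0.3, 17.8]
gripper_width: 0.014
t 13.45 foot u,v,w mm [-0.8 -0.2  8.7] theta 80.0 tilt [-0.1 -0. ] F seat [-3.9 -1.6 22.8] T seat [-0.17  1.6  -0.01] w 0.014 q [-0.92  0.34  0.58  2.23  0.33  0.16 -0.99]
```

```bash
python3 -m pendant '[{"ax":0,"ay":0,"az":0.03,"tx":0,"ty":-0.0003,"tz":0.001,"grip":1},{"ax":0,"ay":0,"az":0.06,"tx":0.0001,"ty":-0.0007,"tz":0.001,"grip":1},{"ax":0,"ay":0,"az":0.09,"tx":0.0002,"ty":-0.001,"tz":0.001,"grip":1}]' 60
python3 - <<'E'
from h import *
seatst()
E
```

```text
clock: 13.75
position: [0.5744, 0.1166, 0.0994]
ee_rot: [2.432, 1.354, 0.608]
ft_force: [-22.9, -0.1, 25.7]
gripper_width: 0.0137
t 13.75 foot u,v,w mm [-2.4 -0.9  8.3] theta 63.6 tilt [-0.3 -0.1] F seat [-6.9 -2.2 33.7] T seat [-0.25  2.17  0.04] w 0.0137 q [-0.96  0.35  0.64  2.24  0.21  0.16 -1.16]
```

```bash
python3 -m pendant '[{"ax":0,"ay":0,"az":0.03,"tx":0,"ty":-0.0003,"tz":-0.0005,"grip":1},{"ax":0,"ay":0,"az":0.06,"tx":0.0001,"ty":-0.0007,"tz":-0.0005,"grip":1},{"ax":0,"ay":0,"az":0.09,"tx":0.0002,"ty":-0.001,"tz":-0.0005,"grip":1}]' 60
python3 - <<'E'
from h import *
seatst()
E
```

```text
clock: 14.05
position: [0.5731, 0.1174, 0.0987]
ee_rot: [2.646, 1.017, 0.671]
ft_force: [-19.3, 0.1, 21.1]
gripper_width: 0.014
t 14.05 foot u,v,w mm [-3.3 -0.8  8.4] theta 47.4 tilt [-0.4 -0.1] F seat [-6.1 -1.7 27.9] T seat [-0.13  2.08  0.11] w 0.014 q [-1.    0.36  0.68  2.24  0.09  0.15 -1.33]
```

```bash
python3 -m pendant '[{"ax":0,"ay":0,"az":0.03,"tx":-0.0005,"ty":-0.0009,"tz":0,"grip":1},{"ax":0,"ay":0,"az":0.06,"tx":-0.0009,"ty":-0.0016,"tz":0,"grip":1},{"ax":0,"ay":0,"az":0.09,"tx":-0.0008,"ty":-0.0019,"tz":0,"grip":1}]' 60
python3 - <<'E'
from h import *
seatst()
E
```

```text
clock: 14.35
position: [0.5744, 0.1186, 0.0987]
ee_rot: [2.815, 0.647, 0.733]
ft_force: [-1.8, 0.5, -1.0]
gripper_width: 0.0137
t 14.35 foot u,v,w mm [-1.6 -0.1  7.8] theta 31.2 tilt [-0.1 -0. ] F seat [-2.1  0.4  0.1] T seat [-0.04  1.18  0.06] w 0.0137 q [-1.04  0.38  0.73  2.24 -0.04  0.14 -1.49]
```

```bash
python3 -m pendant '[{"ax":0,"ay":0,"az":0,"tx":0,"ty":0,"tz":0.0025,"grip":1},{"ax":0,"ay":0,"az":0,"tx":0,"ty":0,"tz":0.005,"grip":1},{"ax":0,"ay":0,"az":0,"tx":0,"ty":0,"tz":0.005,"grip":1}]' 60
python3 - <<'E'
from h import *
seatst()
E
```

```text
clock: 14.65
position: [0.5766, 0.1183, 0.0945]
ee_rot: [2.811, 0.655, 0.731]
ft_force: [-1.5, 2.3, -1.6]
gripper_width: 0.0137
t 14.65 foot u,v,w mm [-1.7 -0.1  3. ] theta 31.5 tilt [-0.1 -0.1] F seat [-2.3  2.2 -0.5] T seat [ 0.24  1.06 -0.  ] w 0.0137 q [-1.03  0.39  0.71  2.24 -0.04  0.14 -1.49]
```

Engaged: the knob slid from 9 mm down to about 3 mm with no resistance. Next I'll push it home.

```bash
python3 -m pendant '[{"ax":0,"ay":0,"az":0,"tx":0,"ty":0,"tz":0.002,"grip":1},{"ax":0,"ay":0,"az":0,"tx":0,"ty":0,"tz":0.004,"grip":1},{"ax":0,"ay":0,"az":0,"tx":0,"ty":0,"tz":0.005,"grip":1},{"ax":0,"ay":0,"az":0,"tx":0,"ty":0,"tz":0.005,"grip":1}]' 60
python3 - <<'E'
from h import *
seatst()
E
```

```text
clock: 15.05
position: [0.5776, 0.1181, 0.0926]
ee_rot: [2.815, 0.652, 0.73]
ft_force: [-23.3, 1.5, 30.0]
gripper_width: 0.0138
t 15.05 foot u,v,w mm [-1.9 -0.1  0.9] theta 31.4 tilt [-0.2  0. ] F seat [-5.2 -0.7 37.7] T seat [-0.43  1.79  0.09] w 0.0138 q [-1.01  0.39  0.7   2.23 -0.05  0.13 -1.48]
```

```bash
python3 -m pendant '[{"ax":0,"ay":0,"az":0.035,"tx":0,"ty":-0.0004,"tz":-0.0012,"grip":1},{"ax":0,"ay":0,"az":0.07,"tx":0.0001,"ty":-0.0008,"tz":-0.0012,"grip":1},{"ax":0,"ay":0,"az":0.105,"tx":0.0002,"ty":-0.0012,"tz":-0.0012,"grip":1},{"ax":0,"ay":0,"az":0.14,"tx":0.0003,"ty":-0.0016,"tz":-0.0012,"grip":1},{"ax":0,"ay":0,"az":0.175,"tx":0.0005,"ty":-0.002,"tz":-0.0012,"grip":1},{"ax":0,"ay":0,"az":0.175,"tx":0.0005,"ty":-0.002,"tz":-0.0012,"grip":1}]' 60
python3 - <<'E'
from h import *
seatst()
E
```

```text
clock: 15.65
position: [0.5774, 0.1203, 0.0925]
ee_rot: [3.01, -0.141, 0.803]
ft_force: [-13.7, 1.5, 14.1]
gripper_width: 0.0138
t 15.65 foot u,v,w mm [-1.8  0.4  1. ] theta -0.1 tilt [-0.1  0. ] F seat [-4.9  0.3 19.1] T seat [0.03 1.42 0.12] w 0.0138 q [-1.08  0.42  0.77  2.24 -0.3   0.14 -1.79]
```

```bash
python3 -m pendant '[{"ax":0,"ay":0,"az":0,"tx":0,"ty":0,"tz":0.001,"grip":1},{"ax":0,"ay":0,"az":0,"tx":0,"ty":0,"tz":0.0015,"grip":1},{"ax":0,"ay":0,"az":0,"tx":0,"ty":0,"tz":0.0015,"grip":1}]' 60
python3 ov.py 9
```

```text
clock: 15.95
position: [0.5774, 0.1203, 0.0923]
ee_rot: [3.012, -0.141, 0.801]
ft_force: [-27.6, 1.9, 35.7]
gripper_width: 0.0142
t 15.95 foot u,v,w mm [-1.9  0.5  0.8] theta -0.1 tilt [-0.2  0.1] F seat [-6.1 -0.7 44.8] T seat [-0.39  1.84  0.15] w 0.0142 q [-1.07  0.42  0.77  2.24 -0.3   0.14 -1.79]
```

View pics/ov9side.png

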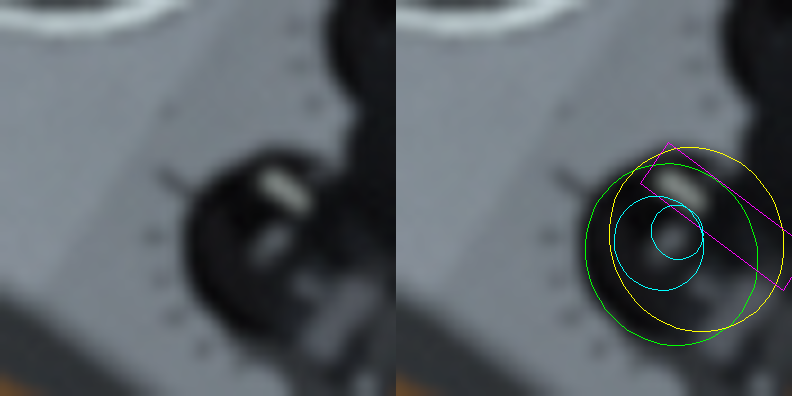

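Run:
```python
from h import *
cv2.imwrite('pics/c9.png',cv2.resize(cv2.imread('pics/s9.png')[185:285,170:270],None,fx=6,fy=6,interpolation=cv2.INTER_CUBIC))
```

```text
(no output)
```

View pics/c9.png

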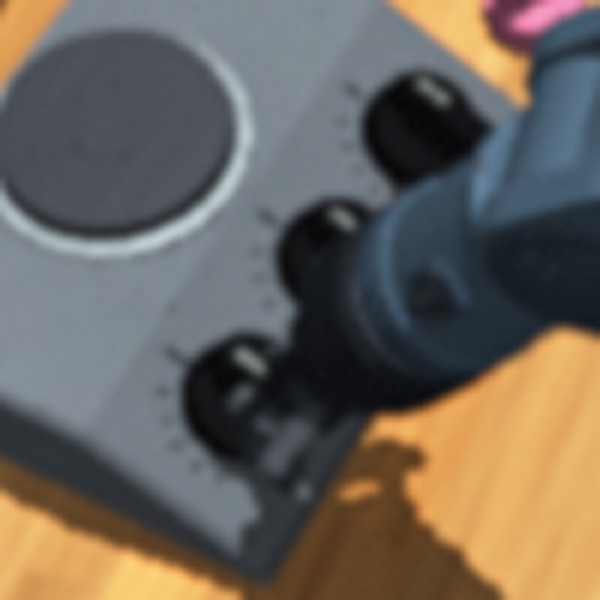

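```bash
python3 -m pendant '[{"ax":0,"ay":0,"az":0,"tx":-0.0005,"ty":0,"tz":-0.0025,"grip":1},{"ax":0,"ay":0,"az":0,"tx":-0.0005,"ty":0,"tz":-0.0025,"grip":0.5},{"ax":0,"ay":0,"az":0,"tx":-0.0005,"ty":0,"tz":-0.0025,"grip":0.5},{"ax":0,"ay":0,"az":0,"tx":-0.0005,"ty":0,"tz":-0.0025,"grip":0.5},{"ax":0,"ay":0,"az":0,"tx":-0.0005,"ty":0,"tz":-0.0025,"grip":0.5},{"ax":0,"ay":0,"az":0,"tx":-0.0005,"ty":0,"tz":-0.0025,"grip":0.5}]' 60
python3 - <<'E'
from h import *
seatst()
E
```

```text
clock: 16.65
position: [0.5778, 0.1194, 0.0928]
ee_rot: [3.008, -0.142, 0.806]
ft_force: [0.6, -0.2, 0.3]
gripper_width: 0.0428
t 16.65 foot u,v,w mm [-1.1 -0.5  1.1] theta -0.1 tilt [ 0.  -0.1] F seat [ 0.7 -0.2 -0.1] T seat [ 0.    0.55 -0.03] w 0.0428 q [-1.08  0.42  0.78  2.24 -0.3   0.14 -1.79]
```

```bash
python3 -m pendant '[{"ax":0,"ay":0,"az":0,"tx":0,"ty":0,"tz":-0.02,"grip":0.5},{"ax":0,"ay":0,"az":0,"tx":0,"ty":0,"tz":-0.06,"grip":0.5},{"ax":0,"ay":0,"az":0,"tx":0,"ty":0,"tz":-0.12,"grip":0.5},{"ax":0,"ay":0,"az":0,"tx":0,"ty":0,"tz":-0.16,"grip":0.5},{"ax":0,"ay":0,"az":0,"tx":-0.02,"ty":0,"tz":-0.18,"grip":0.5},{"ax":0,"ay":0,"az":0,"tx":0.06,"ty":0,"tz":-0.18,"grip":0.5},{"ax":0,"ay":0,"az":0,"tx":0.12,"ty":-0.05,"tz":-0.18,"grip":0.5},{"ax":0,"ay":0,"az":0,"tx":0.15,"ty":-0.12,"tz":-0.18,"grip":0.5}]' 60
python3 - <<'E'
from h import *
st();snap('side','sA.png'); snap('top','tA.png')
a=cv2.imread('pics/sA.png'); b=cv2.imread('pics/tA.png')
cv2.imwrite('pics/cA.png',cv2.resize(a[185:285,170:270],None,fx=5.5,fy=5.5,interpolation=cv2.INTER_CUBIC))
E
```

```text
clock: 17.45
position: [0.6008, 0.1818, 0.2674]
ee_rot: [3.012, -0.151, 0.807]
ft_force: [0.5, -0.6, 2.0]
gripper_width: 0.0424
t 17.45 p [0.6008 0.1818 0.2674] 
R [[0.862, -0.098, 0.498], [-0.088, -0.995, -0.044], [0.5, -0.006, -0.866]] F [ 0.54 -0.63  1.99] T [ 0.08  0.34 -0.01] w 0.042412687554134305 q [-1.564  0.205  1.195  2.037  0.105  0.567 -2.168]
```

View pics/cA.png

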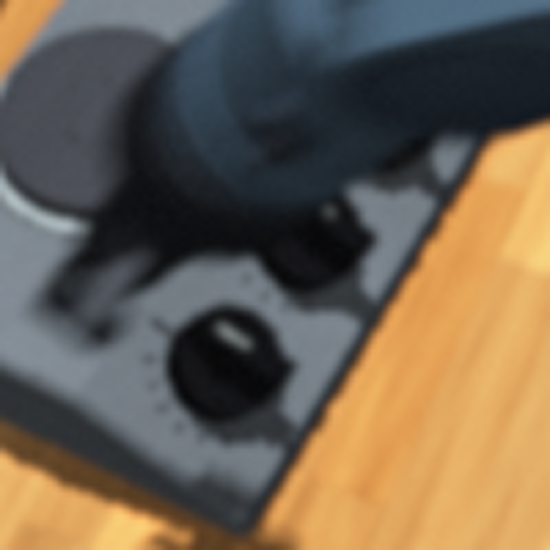

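View pics/tA.png

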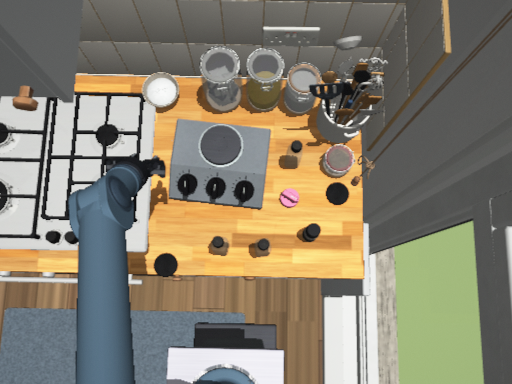

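Run:
```python
from h import *
im=cv2.imread('pics/tA.png'); cv2.imwrite('pics/zA.png',cv2.resize(im[166:212,166:266],None,fx=7.9,fy=7.9,interpolation=cv2.INTER_CUBIC))
print([ (np.round(m['position'],1).tolist(),round(m['confidence'],2)) for m in env.mark_of('bottle_center','top')])
st()
```

```text
[([293.5, 151.9], 0.62), ([264.9, 248.0], 0.55), ([218.3, 246.7], 0.54)]
t 17.6 p [0.6018 0.1888 0.267 ] 
R [[0.86, -0.088, 0.502], [-0.077, -0.996, -0.044], [0.504, -0.001, -0.864]] F [-0.25 -0.51 -0.4 ] T [-0.05  0.52 -0.  ] w 0.042550732406563284 q [-1.559  0.213  1.18   2.032  0.106  0.564 -2.17 ]
```

View pics/zA.png

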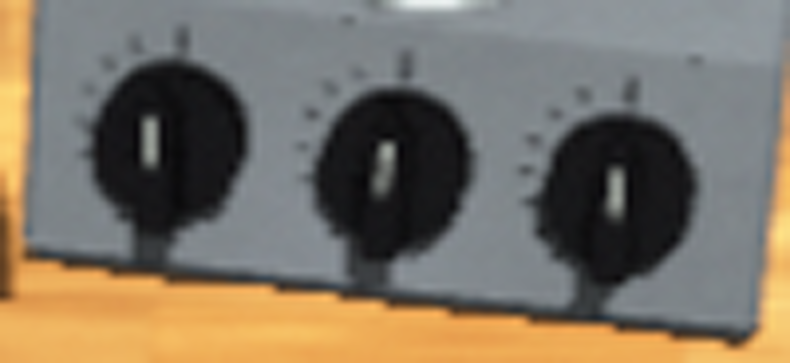

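Run:
```python
from h import *
b=onz('top',(218.3,246.7),.085); print(b,np.linalg.norm(b[:2]-SEAT[:2])); print(env.sign_off())
```

```text
[0.42144791 0.02327139 0.085     ] 0.20565768574706472
the job is handed in; nothing more can be done
None
```

The job is handed in at about 17.7 s of the 51 s allowed; sign-off gave no verdict, so the result rests on my own checks.

- **Bottle:** I moved the leftmost square bottle to about (0.42, 0.02). It stands upright and released, about 20 cm from the spindle.
- **Knob fit:** I gripped the black knob by its bar and pressed it on. It stopped about 9 mm short of the panel, then dropped in as I turned it clockwise, somewhere between 47° and 31° from the off mark. I pushed it until it stopped against the panel and turned it to off.
- **Last checks:**
  - The tool read about 0° from off before I let go.
  - In the final top picture the knob's skirt lines up with the other two knobs and its pointer is up like theirs.
  - The arm is clear of everything, with contact forces near zero.
  - In the last top picture the bystanders appear not to have moved; I did not measure them.
- **Disagreements:**
  - The side and top cameras differed by a few millimetres on the knob and the spindle. I went with the top view, and the fit was within its play.
  - With the knob pressed hard home, the tool-based estimate of its foot still read 0.8–1 mm above the panel. That is within the 3 mm allowed, and more force did not move it. I put it down to measurement error or a small slip in the grip, though I could not confirm that.

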